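# Close the ageing cell by drawing its cover down evenly

## Task

Close the paint-ageing cell: tighten its four clamping levers clockwise in cross order (one lever, then the one diagonally opposite, then the other diagonal pair), first part way all round, each about 0.9 rad, and then a second such round by feel until the clear cover is home on the rim all round and every lever is snug, about 0.5 N m. The acrylic cracks if it is drawn down lopsided or if a lever is badly overtightened; leave the things around the cell where they are.

Things in the scene. Friction and masses are not known exactly. Their poses are not given: they have to be found in the camera images.
- cell: Square aluminium ageing-test tray, 154 x 154 x 46 mm with its grey lip, fixed to the bench, paint swatches inside. Origin at the centre of its underside, z up. The cover's seat is its rim, 40 mm up; a rubber gasket stands 2.7 mm proud of the rim and takes about 3 N per mm at each corner. Lever axes at x, y = +-50 mm.
- cover: Clear acrylic plate with red edge strips, 142 x 142 x 12 mm, 0.3 kg, loose on the gasket under the four levers. Origin at the centre of its underside, z up: 42.7 mm above the cell's origin at first, 40 mm when seated. One corner alone drawn 1.5 mm down from the free gasket tilts it 0.014 rad; it cracks beyond 0.0195 rad, or if one lever presses with over 130 N.
- lever_a: Blue clamping lever at the cell's +x +y corner. Origin on its vertical axis at the washer under its hub (32 mm across, 32 mm high), which presses on the cover; z up, x out along the arm. Arm: upright bar 10 mm thick, from 17 to 37 mm above the origin, ending in a white grip 18 mm thick (14 to 44 mm up) centred 62 mm out. Free to swing outside the tray.
- lever_b: As lever_a, at the cell's -x +y corner. Each lever turns on a quick thread: clockwise from above lowers it 2.2 mm per rad; it stays where it is left. At the start each points about 60 deg counter-clockwise of its corner's outward diagonal and has 1.6 to 2.6 rad to go until snug.
- lever_c: As lever_a, at the cell's -x -y corner, diagonally opposite lever_a. All levers start 0.2 to 1.9 mm clear of the cover, each differently (a hidden shim height), so no angle or pose tells where one bites or seats: only the feel does.
- lever_d: As lever_a, at the cell's +x -y corner, diagonally opposite lever_b. Feel of all levers while moving: 0.04 N m free, 0.1 to 0.25 N m on the gasket, then it climbs steeply once the cover is seated. Snug is about 0.5 N m, a slow push of 12 N on the arm 42 mm from the axis: it then presses with about 55 N. Friction differs by 15 percent from day to day.
- slide_box: Flat closed slide box, 92 x 64 x 23 mm, clear with white lid; origin at the centre of its underside. Bystander.
- swab_cup: Clear cup with blue swab sticks, 64 mm across, 105 mm high with the sticks; origin at the centre of its underside. Bystander.
- wash_bottle: White plastic bottle with blue cap, 66 mm across, 160 mm high; origin at the centre of its underside. Bystander.
- spatula: Spatula with wooden handle, lying flat, about 0.25 m long; origin at its underside near the middle. Bystander.

How it is judged (in metres and radians):
On the way, in this order (a step that is already met when the one before it is completed fails the run):
1. one diagonal pair of levers is turned part way (each more than 1 mm down from its start) while the other pair is not yet (((distance of each of lever_a, lever_c from where it was at the start of the episode above 0.001 m and distance of each of lever_b, lever_d from where it was at the start of the episode below 0.001 m) or (distance of each of lever_b, lever_d from where it was at the start of the episode above 0.001 m and distance of each of lever_a, lever_c from where it was at the start of the episode below 0.001 m))), for 0.1 s.
2. all four levers are turned part way (distance of each of lever_a, lever_b, lever_c, lever_d from where it was at the start of the episode above 0.001 m), for 0.1 s.
3. one diagonal pair is snug (each presses with more than 35 N) while the other pair is not yet (((contact force between each of lever_a, lever_c and cover above 35 N and contact force between each of lever_b, lever_d and cover below 35 N) or (contact force between each of lever_b, lever_d and cover above 35 N and contact force between each of lever_a, lever_c and cover below 35 N))), for 0.1 s.
At the end, for the whole second after the job is handed in: The cover lies on the rim (its underside less than 0.7 mm above it) and level with the cell within 0.006 rad, at rest, and each of the four levers presses on it with 35 to 95 N (contact force between lever_a and cover between 35 and 95 N and contact force between lever_b and cover between 35 and 95 N and contact force between lever_c and cover between 35 and 95 N and contact force between lever_d and cover between 35 and 95 N and angle between the z axis of cover and the z axis of cell, either way round below 0.006 rad and z of cover in the frame of cell below 0.0407 m and linear speed of cover below 0.01 m/s); the robot touches nothing.
It fails at once if the cover is drawn lopsided: more than 0.0195 rad out of level with the cell (angle between the z axis of cover and the z axis of cell, either way round above 0.0195 rad).
It fails at once if a lever is overtightened: it presses on the cover with more than 130 N (contact force between any of lever_a, lever_b, lever_c, lever_d and cover above 130 N).
It fails at once if a thing around the cell is shifted by more than 30 mm (distance of any of slide_box, swab_cup, wash_bottle, spatula from where it was at the start of the episode above 0.03 m).
It also fails if it takes over 72 s, if anything falls off the work surface, if the arm or the gripper's body presses on something with over 40 N, if the wrist force passes 120 N, or if a joint passes its speed limit or range.

## Robot

A 7-joint arm with a two-finger parallel gripper is mounted at the origin on the work surface. World frame = base frame: x ahead of the robot, y to its left, z up, the work surface at z = 0. Lengths are in m, angles in degrees, forces in N, time in s.
With the tool pointing down it reaches from about 0.425 to 0.95 m from the base axis. Payload 16.7 kg.
Tool frame: the origin (TCP) lies on the centre line of the jaws, within the pads' length; the fingertips stand 17 mm ahead of it and the grasp point (between the pads) lies 2 mm behind it; z points along the fingers, y is the line along which they close (so a half turn about z gives the same grasp; the last joint's range is limited). The gripper opens to 94 mm and grips with 3 to 60 N. Pads are 16 mm wide; open, the fingers measure 119 mm over their backs; the gripper's body (75 mm by 177 mm) begins 78 mm behind the grasp point.
Start: joints at [-74.914, 24.414, 4.234, 92.017, -1.954, 63.644, -3.845], TCP at [0.271, 0.618, 0.222] pointing down, gripper open.
Joint ranges: [-163.25, 163.25], [-28.42, 122.38], [-70.27, 78.77], [12.13, 141.07], [-58.53, 238.53], [9.26, 117.41], [-156.51, 156.51]. Speed limits (degrees/s): [108.29, 108.29, 136.94, 136.94, 172.46, 172.46, 172.46].

## Interface

Orientations are given as a 3x3 rotation matrix whose columns are the frame's x, y, z axes.
In Python, from rig import manip, eyes, job gives the robot as it stands.
- The arm moves only by the tool move_arm, never from a script. Its argument "deltas" is a list of rows, each a list of 7 numbers: the shift along the world's x, y, z in cm, then the turn, a rotation vector about the world's x, y, z in degrees, then the finger opening in cm, from 0 to 9.4. In form: [[x, y, z, ax, ay, az, grip], ...]. A call has 1 to 12 rows; each row is the pose to reach, as a shift and turn from the pose commanded when the call began; what a row does not reach only later rows make up. A row lasts 1/12 s, in which the tool goes at most 41.7 mm and 7.16 degrees, less where a joint would pass 70% of its speed; a pose out of reach is approached as far as the arm can. A call with a gripper value outside its range is refused whole. The fingers move at their own pace and stop on an object; the grip force is fixed at half the most. Time passes only in rows, so rows that repeat a pose let the fingers close. It gives the time, the measured TCP pose, the force, the opening and the grip force at its end, in the units of the state.
- manip.state(): the state, without advancing time (a new reading comes with each control period).
- eyes.grab_frame(name): name is "side" or "top"; returns a dict with "color" (480x640x3 uint8, red, green, blue), "range_z" (480x640 float32, m along the optical axis (not along the pixel's ray), 0 where there is no reading), "intrinsics" (3x3 intrinsics, pixels), "pose" (4x4, takes a point from camera to world coordinates). Camera axes: x right, y down, z forward; pixel columns grow to the right and rows downward; lengths in m; the calibration is good to about 2 mm. A picture is of the moment at which its call begins.
- job.hand_in(): hands the job in; it is judged then, once.
The state is a dict: "t": time; "qpos": joint angles; "qvel": joint speeds; "joint_efforts": joint torques, N m; "ee_pos": TCP position; "tcp_rot": TCP orientation; "ft_force": force on the tool from outside, world axes, zero at the start; "torque": the same for the moment, N m; "width": finger opening in m; "gripper_force": force on a finger pad.
Only numpy, scipy, OpenCV 4.12 (cv2) and the standard library are available. Lean on these libraries where they do the work, as an engineer would, in place of code of your own. Each camera call takes 0.05 s, during which the arm holds its last target. There are 200 camera calls.

## Working session

There is one attempt and no reset: what is moved stays moved. The work goes in short steps, Python scripts to look and compute and a tool call to move; the robot and the scene stay as the last step left them, time stands still between calls to the robot, and variables do not carry over. Pictures are saved under pics/ and viewed, at most 10 in all, crops included, and the job is handed in when it is done.

Besides the shell and the picture viewer there is one more tool, called after "Emit:" as name([rows], argument=value, ...), one row to a line, values as JSON. move_arm: Moves the arm, as the interface text tells. Its arguments: {"type":"object","properties":{"deltas":{"type":"array"}},"required":["deltas"]}

```bash
ls; mkdir -p pics; cat > h.py <<'E'
import numpy as np, cv2
from rig import manip, eyes, job
def save(n,f): cv2.imwrite(n,cv2.cvtColor(f["color"],cv2.COLOR_RGB2BGR))
def pts(f):
    z=f["range_z"]; K=f["intrinsics"]; v,u=np.indices(z.shape)
    P=np.stack([(u-K[0,2])/K[0,0]*z,(v-K[1,2])/K[1,1]*z,z],-1)
    return P@f["pose"][:3,:3].T+f["pose"][:3,3]
E
python3 - <<'E'
from h import *
s=manip.state(); print({k:np.round(v,3).tolist() for k,v in s.items()})
for n in("top","side"):
    f=eyes.grab_frame(n); save(f"pics/{n}0.png",f); np.savez(f"{n}0.npz",**f); print(f["pose"].round(3).tolist(),f["intrinsics"].round(1).tolist())
E
```

```text
pics
{'t': 0.0, 'qpos': [-74.916, 24.45, 4.232, 92.051, -1.954, 63.644, -3.843], 'qvel': [-0.02, -0.022, 0.091, 0.114, -0.106, -0.069, 0.047], 'joint_efforts': [0.002, -93.581, 3.667, -45.421, -0.049, 0.02, 0.0], 'ee_pos': [0.271, 0.618, 0.222], 'tcp_rot': [[-0.916, 0.401, -0.0], [0.401, 0.916, -0.001], [-0.0, -0.001, -1.0]], 'ft_force': [0.018, -0.488, 1.199], 'torque': [0.016, -0.022, -0.005], 'gripper_force': 0.0, 'width': 0.094}
[[0.013, -0.996, 0.085, 0.468], [-1.0, -0.015, -0.015, 0.014], [0.017, -0.085, -0.996, 1.006], [0.0, 0.0, 0.0, 1.0]] [[476.1, 0.0, 321.7], [0.0, 476.1, 244.0], [0.0, 0.0, 1.0]]
[[0.977, -0.116, 0.179, 0.367], [-0.213, -0.504, 0.837, -0.748], [-0.007, -0.856, -0.517, 0.538], [0.0, 0.0, 0.0, 1.0]] [[436.4, 0.0, 315.7], [0.0, 436.4, 247.5], [0.0, 0.0, 1.0]]
```

View pics/top0.png

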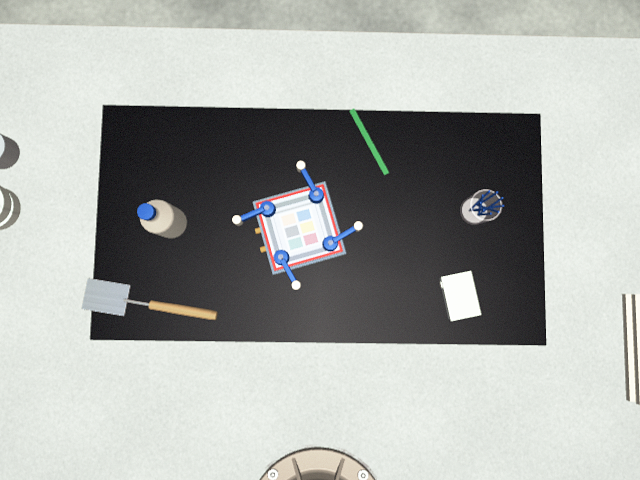

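View pics/side0.png

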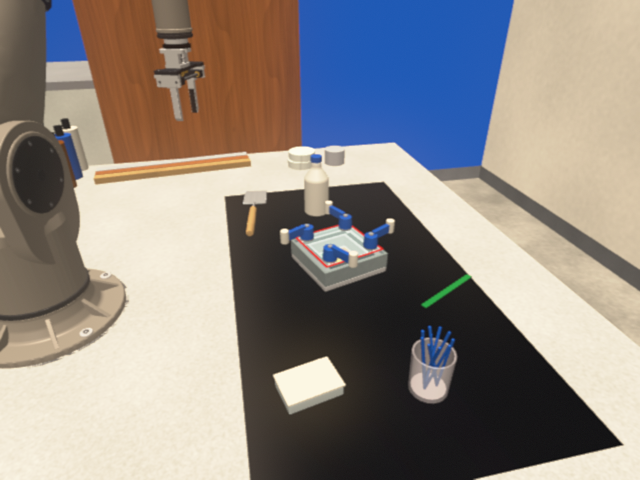

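The top view shows the cell around (300,228). Its hubs are at about (317,195), (267,209), (281,257) and (330,243), with white grips at (301,165), (236,220), (296,285) and (358,226). The bystanders are well clear of it. The side view agrees.

```bash
cat >> h.py <<'E'
def ray(f,u,v,z):
    K=f["intrinsics"]; R=f["pose"][:3,:3]; o=f["pose"][:3,3]
    d=R@np.array([(u-K[0,2])/K[0,0],(v-K[1,2])/K[1,1],1.]); return o+d*(z-o[2])/d[2]
def levers(f,win=(200,140,390,310)):
    x0,y0,x1,y1=win; hsv=cv2.cvtColor(f["color"],cv2.COLOR_RGB2HSV); P=pts(f)
    m=((hsv[...,0]>100)&(hsv[...,0]<125)&(hsv[...,1]>150)).astype(np.uint8)
    M=np.zeros_like(m); M[y0:y1,x0:x1]=m[y0:y1,x0:x1]
    hub=cv2.morphologyEx(M,cv2.MORPH_OPEN,cv2.getStructuringElement(cv2.MORPH_ELLIPSE,(9,9)))
    n,L,st,c=cv2.connectedComponentsWithStats(hub)
    W=np.zeros_like(m); w=((hsv[...,1]<60)&(hsv[...,2]>150)&(P[...,2]>.085)&(P[...,2]<.115)).astype(np.uint8)
    W[y0:y1,x0:x1]=w[y0:y1,x0:x1]; nw,Lw,sw,cw=cv2.connectedComponentsWithStats(W)
    return [(c[i],st[i,4],np.median(P[L==i][:,2])) for i in range(1,n) if st[i,4]>40],[(cw[i],sw[i,4],np.median(P[Lw==i][:,2])) for i in range(1,nw) if sw[i,4]>15]
E
python3 - <<'E'
from h import *
f=dict(np.load("top0.npz"))
H,G=levers(f)
hp=[]
for c,a,z in H: p=ray(f,*c,.089); hp.append(p[:2]); print("hub",c.round(1),a,z.round(4),p[:2].round(4))
for c,a,z in G: p=ray(f,*c,.1); print("grip",c.round(1),a,z.round(4),p[:2].round(4))
hp=np.array(hp); print(hp.mean(0)); print(np.linalg.norm(hp-hp.mean(0),axis=1),[np.degrees(np.arctan2(*(q-hp.mean(0))[::-1])).round(1) for q in hp])
m=f["color"].astype(int); 
E
```

```text
grip [300.3 164.7] 68 0.0993 [0.6989 0.0434]
grip [315.6 193.1] 17 0.0905 [0.6437 0.013 ]
grip [266.3 207.1] 16 0.0896 [0.6149 0.1072]
grip [236.2 219. ] 68 0.0994 [0.591  0.1642]
grip [357.6 225.1] 66 0.0994 [ 0.5829 -0.0685]
grip [330.1 242.4] 17 0.0897 [ 0.5488 -0.0161]
grip [280.1 256.4] 17 0.0904 [0.5206 0.0788]
grip [295.5 284.4] 66 0.0998 [0.468  0.0486]
nan<stdin>:7: RuntimeWarning: Mean of empty slice.
  ret = ret.dtype.type(ret / rcount)
Traceback (most recent call last):
numpy.exceptions.AxisError: axis 1 is out of bounds for array of dimension 1
```

```bash
cat >> h.py <<'E'
def rot(a): a=np.radians(a); return np.array([[np.cos(a),-np.sin(a)],[np.sin(a),np.cos(a)]])
HUB={}
try:
    import json; HUB={k:np.array(v) for k,v in json.load(open("hub.json")).items()}
except Exception: pass
def pos(k,th,r=.036,t=.0165): return HUB[k]+rot(th)@[r,t]
E
python3 - <<'E'
from h import *
f=dict(np.load("top0.npz")); P={}
H,G=levers(f)if 0 else (None,None)
hub={"1":(315.6,193.1),"2":(266.3,207.1),"3":(330.1,242.4),"4":(280.1,256.4)}
gr={"1":(300.3,164.7),"2":(236.2,219.),"3":(357.6,225.1),"4":(295.5,284.4)}
h={k:ray(f,*v,.090)[:2] for k,v in hub.items()}
json.dump({k:v.tolist() for k,v in h.items()},open("hub.json","w"))
HUB.update(h); c=sum(h.values())/4
for k in h:
    g=ray(f,*gr[k],.0995)[:2]-h[k]; o=h[k]-c
    th=np.degrees(np.arctan2(g[1],g[0])); print(k,h[k].round(4),"r",np.hypot(*g).round(4),"th",th.round(1),"diag",np.degrees(np.arctan2(o[1],o[0])).round(1),np.hypot(*o).round(4),"pre",pos(k,th,t=.03).round(4))
E
```

```text
1 [0.6457 0.013 ] r 0.0615 th 29.7 diag -27.9 0.0706 pre [0.6621 0.0569]
2 [0.6166 0.1082] r 0.0615 th 114.5 diag 61.8 0.0705 pre [0.5744 0.1286]
3 [ 0.5497 -0.0164] r 0.0618 th -57.4 diag -118.3 0.071 pre [ 0.5943 -0.0306]
4 [0.5212 0.0795] r 0.0616 th -149.9 diag 151.7 0.0705 pre [0.5051 0.0355]
```

Emit:
move_arm([
  [39.1, -56.1, 0, 0, 0, 53, 0],
  [39.1, -56.1, 0, 0, 0, 53, 0],
  [39.1, -56.1, 0, 0, 0, 53, 0],
  [39.1, -56.1, 0, 0, 0, 53, 0],
  [39.1, -56.1, 0, 0, 0, 53, 0],
  [39.1, -56.1, 0, 0, 0, 53, 0],
  [39.1, -56.1, 0, 0, 0, 53, 0],
  [39.1, -56.1, 0, 0, 0, 53, 0],
  [39.1, -56.1, 0, 0, 0, 53, 0],
  [39.1, -56.1, 0, 0, 0, 53, 0],
  [39.1, -56.1, 0, 0, 0, 53, 0],
  [39.1, -56.1, 0, 0, 0, 53, 0],
])

```text
t: 1.1
ee_pos: [0.5504, 0.2164, 0.2224]
tcp_rot: [[-0.872, -0.49, -0.0], [-0.49, 0.872, -0.0], [0.0, -0.0, -1.0]]
ft_force: [0.5, 0.7, -0.1]
width: 0.0172
gripper_force: 0.0
```

Emit:
move_arm([
  [11.0, -15.8, 0, 0, 0, 0.4, 0],
  [11.0, -15.8, 0, 0, 0, 0.4, 0],
  [11.0, -15.8, 0, 0, 0, 0.4, 0],
  [11.0, -15.8, 0, 0, 0, 0.4, 0],
  [11.0, -15.8, 0, 0, 0, 0.4, 0],
  [11.0, -15.8, 0, 0, 0, 0.4, 0],
  [11.0, -15.8, 0, 0, 0, 0.4, 0],
  [11.0, -15.8, 0, 0, 0, 0.4, 0],
  [11.0, -15.8, 0, 0, 0, 0.4, 0],
])

```text
t: 1.85
ee_pos: [0.6591, 0.0619, 0.2223]
tcp_rot: [[-0.867, -0.498, -0.001], [-0.498, 0.867, 0.0], [0.0, 0.001, -1.0]]
ft_force: [0.3, -0.3, -0.0]
width: 0.0007
gripper_force: 0.0
```

```bash
python3 - <<'E'
from h import *
s=manip.state(); print({k:np.round(s[k],4).tolist() for k in("t","qpos","ee_pos","ft_force","torque","width")})
f=eyes.grab_frame("top"); save("pics/top1.png",f[ "color"] if 0 else f)
E
```

```text
{'t': 1.85, 'qpos': [-18.4938, 23.3803, 10.1734, 94.1097, -4.548, 62.9387, 112.7798], 'ee_pos': [0.6591, 0.0619, 0.2223], 'ft_force': [0.3375, -0.2788, -0.0046], 'torque': [0.0651, -0.0241, 0.0098], 'width': 0.0007}
```

View pics/top1.png

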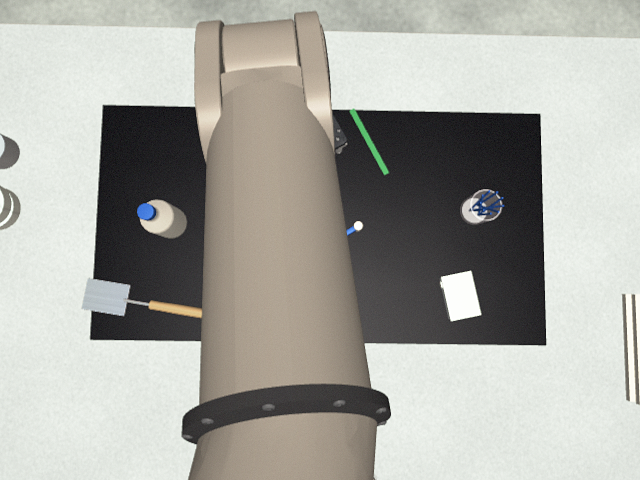

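Emit:
move_arm([
  [0.1, -0.2, -3.5, 0, 0, 0, 0],
  [0.1, -0.2, -7, 0, 0, 0, 0],
  [0.1, -0.2, -10, 0, 0, 0, 0],
  [0.1, -0.2, -12, 0, 0, 0, 0],
  [0.1, -0.2, -13.9, 0, 0, 0, 0],
  [0.1, -0.2, -13.9, 0, 0, 0, 0],
  [0.1, -0.2, -13.9, 0, 0, 0, 0],
])

```text
t: 2.48
ee_pos: [0.6601, 0.0593, 0.0833]
tcp_rot: [[-0.868, -0.497, -0.001], [-0.497, 0.868, -0.0], [0.001, 0.001, -1.0]]
ft_force: [1.2, -0.2, 1.4]
width: 0.0008
gripper_force: 0.0
```

```bash
python3 - <<'E'
from h import *
s=manip.state(); print({k:np.round(s[k],4).tolist() for k in("t","ee_pos","ft_force","torque","qvel")})
f=eyes.grab_frame("side"); cv2.imwrite("pics/side1.png",cv2.resize(cv2.cvtColor(f["color"],cv2.COLOR_RGB2BGR)[150:310,240:450],None,fx=3.5,fy=3.5))
E
```

```text
{'t': 2.4833, 'ee_pos': [0.6601, 0.0593, 0.0833], 'ft_force': [1.212, -0.2276, 1.4148], 'torque': [0.1188, 0.0235, -0.0388], 'qvel': [0.2183, -1.6687, 0.5896, -1.5068, 0.2035, 0.4601, -0.1009]}
```

View pics/side1.png

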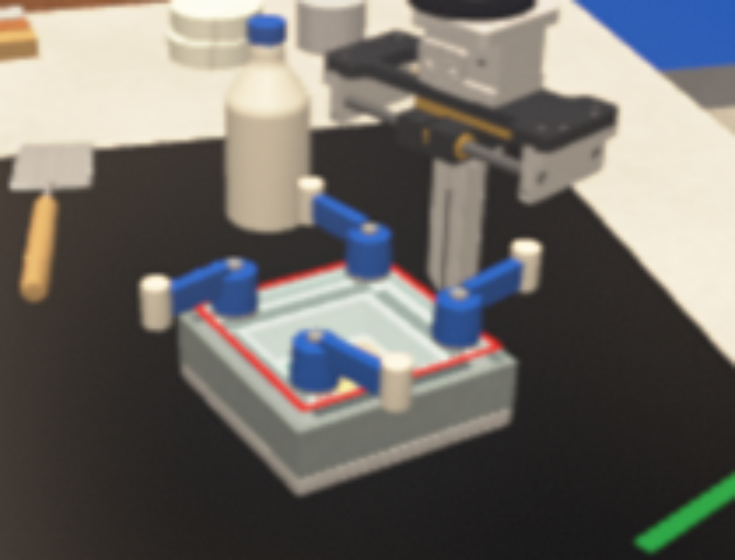

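Side crop: the fingers stand behind lever 1, at about (455,230) in the crop. They are beside its arm on the counter-clockwise side and clear of the hub.

```bash
cat >> h.py <<'E'
def psi(s): return np.degrees(np.arctan2(s["tcp_rot"][1][0],s["tcp_rot"][0][0]))
def w180(a): return (a+90)%180-90
def rows(k,ths,t=.0165,z=None,r=.036,s=None):
    "rows from the present pose to pusher poses at lever angles ths"
    s=s or manip.state(); p=np.array(s["ee_pos"]); a0=psi(s); out=[]
    for i,th in enumerate(ths):
        tt=t[i] if np.ndim(t) else t
        d=(pos(k,th,r,tt)-p[:2])*100
        out.append([round(d[0],2),round(d[1],2),round(((z-p[2])*100) if z else 0,2),0,0,round(w180(th-a0),1),0])
    return out
def feel(k,th=None,r=.036):
    s=manip.state(); p=np.array(s["ee_pos"])[:2]; F=np.array(s["ft_force"]); th=psi(s) if th is None else th
    d=p-HUB[k]; L=rot(-psi(s))@d; 
    if L[0]<0: L=-L
    print(k,"t",round(s["t"],2),"psi",round(psi(s),1),"lever frame mm",(L*1000).round(1),"z",round(s["ee_pos"][2],4),"F",F.round(2),"Mz",round(s["torque"][2],3),"tau F",round(d[0]*F[1]-d[1]*F[0],3))
E
python3 - <<'E'
from h import *
feel("1"); t0=29.7
for r in rows("1",[t0,t0]+[t0-5.2*i for i in range(1,11)],t=[.023]+[.0165]*11): print(r)
E
```

```text
1 t 2.53 psi -150.2 lever frame mm [36.1 32.4] z 0.0844 F [ 0.4  -1.44  0.15] Mz 0.003 tau F -0.04
[np.float64(0.47), np.float64(-0.83), 0, 0, 0, np.float64(-0.1), 0]
[np.float64(0.79), np.float64(-1.39), 0, 0, 0, np.float64(-0.1), 0]
[np.float64(1.07), np.float64(-1.61), 0, 0, 0, np.float64(-5.3), 0]
[np.float64(1.33), np.float64(-1.86), 0, 0, 0, np.float64(-10.5), 0]
[np.float64(1.57), np.float64(-2.13), 0, 0, 0, np.float64(-15.7), 0]
[np.float64(1.78), np.float64(-2.42), 0, 0, 0, np.float64(-20.9), 0]
[np.float64(1.96), np.float64(-2.73), 0, 0, 0, np.float64(-26.1), 0]
[np.float64(2.12), np.float64(-3.05), 0, 0, 0, np.float64(-31.3), 0]
[np.float64(2.25), np.float64(-3.39), 0, 0, 0, np.float64(-36.5), 0]
[np.float64(2.34), np.float64(-3.74), 0, 0, 0, np.float64(-41.7), 0]
[np.float64(2.4), np.float64(-4.09), 0, 0, 0, np.float64(-46.9), 0]
[np.float64(2.44), np.float64(-4.45), 0, 0, 0, np.float64(-52.1), 0]
```

Emit:
move_arm([
  [0.47, -0.83, 0, 0, 0, 0, 0],
  [0.79, -1.39, 0, 0, 0, 0, 0],
  [1.07, -1.61, 0, 0, 0, -5.3, 0],
  [1.33, -1.86, 0, 0, 0, -10.5, 0],
  [1.57, -2.13, 0, 0, 0, -15.7, 0],
  [1.78, -2.42, 0, 0, 0, -20.9, 0],
  [1.96, -2.73, 0, 0, 0, -26.1, 0],
  [2.12, -3.05, 0, 0, 0, -31.3, 0],
  [2.25, -3.39, 0, 0, 0, -36.5, 0],
  [2.34, -3.74, 0, 0, 0, -41.7, 0],
  [2.4, -4.09, 0, 0, 0, -46.9, 0],
  [2.44, -4.45, 0, 0, 0, -52.1, 0],
])

```text
t: 3.53
ee_pos: [0.686, 0.0136, 0.0845]
tcp_rot: [[-0.923, 0.385, 0.002], [0.385, 0.923, 0.001], [-0.001, 0.001, -1.0]]
ft_force: [-0.4, 2.9, -2.2]
width: 0.0005
gripper_force: 1.3
```

```bash
python3 - <<'E'
from h import *
feel("1")
f=eyes.grab_frame("side"); cv2.imwrite("pics/side2.png",cv2.resize(cv2.cvtColor(f["color"],cv2.COLOR_RGB2BGR)[150:310,240:450],None,fx=3.5,fy=3.5))
feel("1")
E
```

```text
1 t 3.53 psi 157.4 lever frame mm [37. 16.] z 0.0845 F [-0.43  2.87 -2.18] Mz -0.074 tau F 0.116
1 t 3.58 psi 156.9 lever frame mm [37.2 15.5] z 0.0845 F [-0.54 -0.2  -0.13] Mz -0.027 tau F -0.008
```

View pics/side2.png

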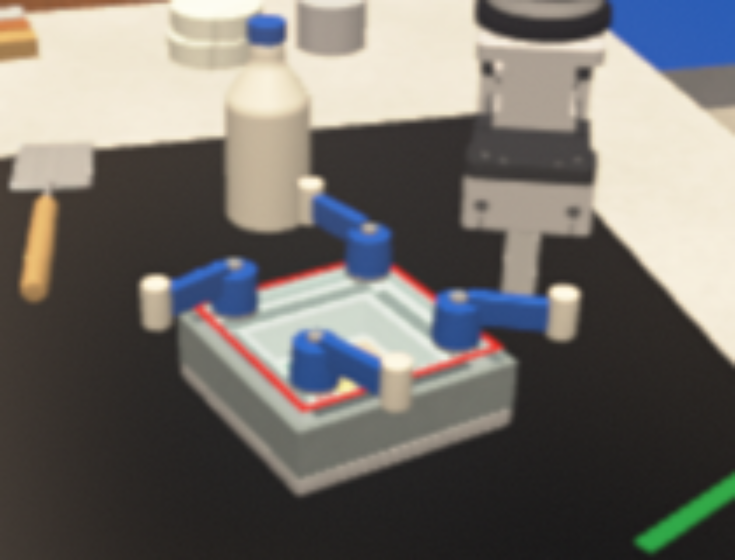

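Side crop: lever 1 has swung about 50 deg clockwise and its grip is now at (563,310). The other levers are unmoved.

Emit:
move_arm([
  [0.5, 1.1, 0.5, 0, 0, 0, 0],
  [0.5, 1.1, 3.5, 0, 0, 5, 0],
  [-1, 1.1, 5.8, 0, 0, 12, 0],
  [-4, 1.3, 5.8, 0, 0, 19, 0],
  [-8, 1.6, 5.8, 0, 0, 26, 0],
  [-12, 1.9, 5.8, 0, 0, 33, 0],
  [-15, 2.0, 5.8, 0, 0, 40, 0],
  [-17, 2.1, 5.8, 0, 0, 47, 0],
  [-18.1, 2.2, 5.8, 0, 0, 53, 0],
  [-18.1, 2.2, 5.8, 0, 0, 53.2, 0],
  [-18.1, 2.2, 4.5, 0, 0, 53.2, 0],
  [-18.1, 2.2, 3.5, 0, 0, 53.2, 0],
])

```text
t: 4.58
ee_pos: [0.5058, 0.0363, 0.1192]
tcp_rot: [[-0.859, -0.512, 0.003], [-0.512, 0.859, 0.001], [-0.003, -0.001, -1.0]]
ft_force: [0.1, 0.6, -0.6]
width: 0.0004
gripper_force: 0.0
```

```bash
sed -i 's/round(d\[0\],2),round(d\[1\],2)/float(round(d[0],2)),float(round(d[1],2))/; s/round(w180(th-a0),1)/float(round(w180(th-a0),1))/; s/round(((z-p\[2\])\*100) if z else 0,2)/float(round(((z-p[2])*100) if z else 0,2))/' h.py; python3 - <<'E'
from h import *
feel("4"); print(manip.state()["qpos"].round(1) if 0 else manip.state()["qpos"]); print(rows("4",[-149.9]*1,t=.030,z=.0835))
E
```

```text
4 t 4.58 psi -149.2 lever frame mm [35.4 29.3] z 0.1192 F [ 0.05  0.63 -0.57] Mz -0.011 tau F -0.007
[-21.39995375  16.1766133   11.71238867 119.56976377  -4.6307579
  44.50187582 113.96237364]
[[-0.07, -0.08, -3.57, 0, 0, -0.7, 0]]
```

Emit:
move_arm([
  [-0.1, -0.1, -2, 0, 0, -0.7, 0],
  [-0.1, -0.1, -3.5, 0, 0, -0.7, 0],
  [-0.1, -0.1, -3.5, 0, 0, -0.7, 0],
])

```text
t: 4.83
ee_pos: [0.5026, 0.0348, 0.0811]
tcp_rot: [[-0.865, -0.502, -0.003], [-0.502, 0.865, -0.001], [0.003, 0.001, -1.0]]
ft_force: [-1.1, -0.2, -0.3]
width: 0.0005
gripper_force: 0.0
```

```bash
python3 - <<'E'
from h import *
feel("4"); t0=-149.9
for r in rows("4",[t0,t0]+[t0-5.2*i for i in range(1,11)],t=[.022]+[.0165]*11): print(r,end=",")
E
```

```text
4 t 4.83 psi -149.9 lever frame mm [38.6 29.3] z 0.0811 F [-1.15 -0.22 -0.26] Mz -0.01 tau F -0.047
[-0.14, 0.76, 0.0, 0, 0, -0.0, 0],[-0.42, 1.24, 0.0, 0, 0, -0.0, 0],[-0.7, 1.46, 0.0, 0, 0, -5.2, 0],[-0.97, 1.71, 0.0, 0, 0, -10.4, 0],[-1.21, 1.97, 0.0, 0, 0, -15.6, 0],[-1.42, 2.26, 0.0, 0, 0, -20.8, 0],[-1.61, 2.57, 0.0, 0, 0, -26.0, 0],[-1.76, 2.89, 0.0, 0, 0, -31.2, 0],[-1.89, 3.23, 0.0, 0, 0, -36.4, 0],[-1.99, 3.57, 0.0, 0, 0, -41.6, 0],[-2.06, 3.93, 0.0, 0, 0, -46.8, 0],[-2.09, 4.28, 0.0, 0, 0, -52.0, 0],
```

Emit:
move_arm([
  [-0.25, 0.7, 0.1, 0, 0, 0, 0],
  [-0.5, 1.22, 0.1, 0, 0, 0, 0],
  [-0.8, 1.44, 0.1, 0, 0, -5.2, 0],
  [-1.05, 1.68, 0.1, 0, 0, -10.4, 0],
  [-1.3, 1.95, 0.1, 0, 0, -15.6, 0],
  [-1.5, 2.24, 0.1, 0, 0, -20.8, 0],
  [-1.7, 2.55, 0.1, 0, 0, -26.0, 0],
  [-1.85, 2.87, 0.1, 0, 0, -31.2, 0],
  [-1.98, 3.21, 0.1, 0, 0, -36.4, 0],
  [-2.08, 3.55, 0.1, 0, 0, -41.6, 0],
  [-2.15, 3.91, 0.1, 0, 0, -46.8, 0],
  [-2.18, 4.26, 0.1, 0, 0, -52.0, 0],
])

```text
t: 5.83
ee_pos: [0.4816, 0.0782, 0.0855]
tcp_rot: [[-0.926, 0.376, 0.001], [0.376, 0.926, 0.0], [-0.001, 0.001, -1.0]]
ft_force: [-0.2, -3.5, -3.0]
width: 0.0007
gripper_force: 1.7
```

```bash
python3 - <<'E'
from h import *
feel("4")
print(rows("2",[114.5],t=.030))
E
```

```text
4 t 5.83 psi 157.9 lever frame mm [36.2 16.2] z 0.0855 F [-0.15 -3.49 -3.04] Mz -0.02 tau F 0.138
[[9.28, 5.04, 0.0, 0, 0, -43.4, 0]]
```

Emit:
move_arm([
  [-0.4, -1.1, 0.5, 0, 0, 0, 0],
  [-0.4, -1.1, 3, 0, 0, -4, 0],
  [-0.2, -1.0, 5.8, 0, 0, -10, 0],
  [1.5, 0, 5.8, 0, 0, -17, 0],
  [4.5, 2, 5.8, 0, 0, -24, 0],
  [7, 3.7, 5.8, 0, 0, -31, 0],
  [8.8, 4.7, 5.8, 0, 0, -38, 0],
  [9.3, 5.0, 5.5, 0, 0, -43.4, 0],
  [9.3, 5.0, 3, 0, 0, -43.4, 0],
  [9.3, 5.0, 0.5, 0, 0, -43.4, 0],
  [9.3, 5.0, -0.2, 0, 0, -43.4, 0],
  [9.3, 5.0, -0.2, 0, 0, -43.4, 0],
])

```text
t: 6.83
ee_pos: [0.5733, 0.1269, 0.0818]
tcp_rot: [[-0.42, 0.907, -0.002], [0.907, 0.42, -0.001], [0.0, -0.002, -1.0]]
ft_force: [-0.2, -0.5, 0.1]
width: 0.0005
gripper_force: 0.0
```

```bash
python3 - <<'E'
from h import *
feel("2"); t0=114.5
for r in rows("2",[t0,t0]+[t0-5.2*i for i in range(1,11)],t=[.022]+[.0165]*11): print(r,end=",")
E
```

```text
2 t 6.83 psi 114.9 lever frame mm [35.1 31.4] z 0.0818 F [-0.23 -0.54  0.12] Mz -0.006 tau F 0.028
[0.83, 0.5, 0.0, 0, 0, -0.4, 0],[1.33, 0.73, 0.0, 0, 0, -0.4, 0],[1.58, 0.99, 0.0, 0, 0, -5.6, 0],[1.85, 1.23, 0.0, 0, 0, -10.8, 0],[2.14, 1.44, 0.0, 0, 0, -16.0, 0],[2.45, 1.62, 0.0, 0, 0, -21.2, 0],[2.77, 1.78, 0.0, 0, 0, -26.4, 0],[3.11, 1.9, 0.0, 0, 0, -31.6, 0],[3.45, 2.0, 0.0, 0, 0, -36.8, 0],[3.81, 2.06, 0.0, 0, 0, -42.0, 0],[4.17, 2.09, 0.0, 0, 0, -47.2, 0],[4.52, 2.09, 0.0, 0, 0, -52.4, 0],
```

Emit:
move_arm([
  [0.83, 0.5, 0.1, 0, 0, -0.4, 0],
  [1.33, 0.73, 0.1, 0, 0, -0.4, 0],
  [1.58, 0.99, 0.1, 0, 0, -5.6, 0],
  [1.85, 1.23, 0.1, 0, 0, -10.8, 0],
  [2.14, 1.44, 0.1, 0, 0, -16.0, 0],
  [2.45, 1.62, 0.1, 0, 0, -21.2, 0],
  [2.77, 1.78, 0.1, 0, 0, -26.4, 0],
  [3.11, 1.9, 0.1, 0, 0, -31.6, 0],
  [3.45, 2.0, 0.1, 0, 0, -36.8, 0],
  [3.81, 2.06, 0.1, 0, 0, -42.0, 0],
  [4.17, 2.09, 0.1, 0, 0, -47.2, 0],
  [4.52, 2.09, 0.1, 0, 0, -52.4, 0],
])

```text
t: 7.83
ee_pos: [0.6203, 0.1496, 0.0848]
tcp_rot: [[0.467, 0.884, 0.001], [0.884, -0.467, 0.001], [0.002, -0.0, -1.0]]
ft_force: [-3.3, 1.1, -1.8]
width: 0.0004
gripper_force: 1.3
```

```bash
python3 - <<'E'
from h import *
feel("2")
print(rows("3",[-57.4],t=.030))
E
```

```text
2 t 7.83 psi 62.2 lever frame mm [38.3 16. ] z 0.0848 F [-3.31  1.1  -1.79] Mz 0.0 tau F 0.141
[[-2.59, -18.01, 0.0, 0, 0, 60.4, 0]]
```

Emit:
move_arm([
  [-1.0, 0.5, 0.5, 0, 0, 2, 0],
  [-1.0, 0.5, 3, 0, 0, 8, 0],
  [-1.0, -1, 5.8, 0, 0, 15, 0],
  [-1.4, -4, 5.8, 0, 0, 22, 0],
  [-1.8, -8, 5.8, 0, 0, 29, 0],
  [-2.2, -12, 5.8, 0, 0, 36, 0],
  [-2.4, -15, 5.8, 0, 0, 43, 0],
  [-2.6, -17, 5.8, 0, 0, 50, 0],
  [-2.6, -18, 5.8, 0, 0, 56, 0],
  [-2.6, -18, 3.5, 0, 0, 60.4, 0],
  [-2.6, -18, 0.5, 0, 0, 60.4, 0],
  [-2.6, -18, -0.1, 0, 0, 60.4, 0],
])

```text
t: 8.83
ee_pos: [0.5923, -0.0311, 0.0808]
tcp_rot: [[-0.545, 0.838, -0.002], [0.838, 0.545, 0.0], [0.001, -0.001, -1.0]]
ft_force: [-1.4, -0.4, -0.5]
width: 0.0006
gripper_force: 0.0
```

```bash
python3 - <<'E'
from h import *
feel("3"); t0=-57.4
for r in rows("3",[t0,t0]+[t0-5.2*i for i in range(1,11)],t=[.022]+[.0165]*11): print(r,end=",")
E
```

```text
3 t 8.83 psi 123.0 lever frame mm [35.6 27.7] z 0.0808 F [-1.38 -0.4  -0.54] Mz -0.017 tau F -0.038
[-0.47, -0.37, 0.0, 0, 0, -0.4, 0],[-0.93, -0.67, 0.0, 0, 0, -0.4, 0],[-1.14, -0.96, 0.0, 0, 0, -5.6, 0],[-1.37, -1.24, 0.0, 0, 0, -10.8, 0],[-1.63, -1.49, 0.0, 0, 0, -16.0, 0],[-1.91, -1.71, 0.0, 0, 0, -21.2, 0],[-2.21, -1.91, 0.0, 0, 0, -26.4, 0],[-2.52, -2.08, 0.0, 0, 0, -31.6, 0],[-2.85, -2.23, 0.0, 0, 0, -36.8, 0],[-3.19, -2.34, 0.0, 0, 0, -42.0, 0],[-3.54, -2.42, 0.0, 0, 0, -47.2, 0],[-3.9, -2.47, 0.0, 0, 0, -52.4, 0],
```

Emit:
move_arm([
  [-0.47, -0.37, 0.1, 0, 0, -0.4, 0],
  [-0.93, -0.67, 0.1, 0, 0, -0.4, 0],
  [-1.14, -0.96, 0.1, 0, 0, -5.6, 0],
  [-1.37, -1.24, 0.1, 0, 0, -10.8, 0],
  [-1.63, -1.49, 0.1, 0, 0, -16.0, 0],
  [-1.91, -1.71, 0.1, 0, 0, -21.2, 0],
  [-2.21, -1.91, 0.1, 0, 0, -26.4, 0],
  [-2.52, -2.08, 0.1, 0, 0, -31.6, 0],
  [-2.85, -2.23, 0.1, 0, 0, -36.8, 0],
  [-3.19, -2.34, 0.1, 0, 0, -42.0, 0],
  [-3.54, -2.42, 0.1, 0, 0, -47.2, 0],
  [-3.9, -2.47, 0.1, 0, 0, -52.4, 0],
])

```text
t: 9.83
ee_pos: [0.5553, -0.0564, 0.0855]
tcp_rot: [[0.34, 0.941, 0.003], [0.941, -0.34, 0.001], [0.002, 0.002, -1.0]]
ft_force: [1.5, -0.3, -2.0]
width: 0.0004
gripper_force: 1.0
```

```bash
python3 - <<'E'
from h import *
feel("3")
print(rows("1",[-22],t=.030))
E
```

```text
3 t 9.83 psi 70.1 lever frame mm [35.7 18.8] z 0.0855 F [ 1.46 -0.26 -2.01] Mz -0.02 tau F 0.057
[[13.5, 8.37, 0.0, 0, 0, 87.9, 0]]
```

Emit:
move_arm([
  [1.0, -0.3, 0.5, 0, 0, 5, 0],
  [1.0, -0.3, 3, 0, 0, 12, 0],
  [1.5, 0, 5.8, 0, 0, 19, 0],
  [3, 1, 5.8, 0, 0, 26, 0],
  [5, 2.5, 5.8, 0, 0, 33, 0],
  [7, 4, 5.8, 0, 0, 40, 0],
  [9, 5.5, 5.8, 0, 0, 47, 0],
  [11, 7, 5.8, 0, 0, 54, 0],
  [12.5, 8, 5.8, 0, 0, 61, 0],
  [13.5, 8.4, 5.8, 0, 0, 68, 0],
  [13.5, 8.4, 5.8, 0, 0, 75, 0],
  [13.5, 8.4, 5.8, 0, 0, 82, 0],
])

```text
t: 10.83
ee_pos: [0.6903, 0.0278, 0.1437]
tcp_rot: [[-0.889, 0.458, 0.002], [0.458, 0.889, -0.001], [-0.002, 0.0, -1.0]]
ft_force: [-0.6, -0.3, -0.8]
width: 0.0007
gripper_force: 0.0
```

```bash
python3 - <<'E'
from h import *
feel("1"); print(rows("1",[-22],t=.028,z=.0825))
E
```

```text
1 t 10.83 psi 152.8 lever frame mm [32.9 33.5] z 0.1437 F [-0.59 -0.25 -0.75] Mz 0.034 tau F -0.002
[[-0.07, -0.23, -6.12, 0, 0, 5.2, 0]]
```

Emit:
move_arm([
  [0, -0.2, -2, 0, 0, 5.2, 0],
  [0, -0.2, -4.5, 0, 0, 5.2, 0],
  [0, -0.2, -6.1, 0, 0, 5.2, 0],
  [0, -0.2, -6.1, 0, 0, 5.2, 0],
  [0, -0.2, -6.1, 0, 0, 5.2, 0],
])

```text
t: 11.25
ee_pos: [0.6896, 0.0254, 0.082]
tcp_rot: [[-0.924, 0.382, 0.001], [0.382, 0.924, -0.001], [-0.001, -0.0, -1.0]]
ft_force: [0.2, -0.9, 1.4]
width: 0.0006
gripper_force: 0.0
```

```bash
python3 - <<'E'
from h import *
feel("1"); t0=-22
for r in rows("1",[t0,t0]+[t0-2.9*i for i in range(1,10)],t=[.022]+[.0165]*10): print(r,end=",")
E
```

```text
1 t 11.25 psi 157.6 lever frame mm [35.9 28.3] z 0.082 F [ 0.16 -0.91  1.39] Mz 0.002 tau F -0.042
[-0.23, -0.55, 0.0, 0, 0, 0.4, 0],[-0.44, -1.06, 0.0, 0, 0, 0.4, 0],[-0.43, -1.26, 0.0, 0, 0, -2.5, 0],[-0.44, -1.46, 0.0, 0, 0, -5.4, 0],[-0.45, -1.66, 0.0, 0, 0, -8.3, 0],[-0.48, -1.86, 0.0, 0, 0, -11.2, 0],[-0.52, -2.06, 0.0, 0, 0, -14.1, 0],[-0.56, -2.25, 0.0, 0, 0, -17.0, 0],[-0.62, -2.45, 0.0, 0, 0, -19.9, 0],[-0.69, -2.64, 0.0, 0, 0, -22.8, 0],[-0.76, -2.82, 0.0, 0, 0, -25.7, 0],
```

Emit:
move_arm([
  [-0.23, -0.55, 0, 0, 0, 0.4, 0],
  [-0.44, -1.06, 0, 0, 0, 0.4, 0],
  [-0.43, -1.26, 0, 0, 0, -2.5, 0],
  [-0.44, -1.46, 0, 0, 0, -5.4, 0],
  [-0.45, -1.66, 0, 0, 0, -8.3, 0],
  [-0.48, -1.86, 0, 0, 0, -11.2, 0],
  [-0.52, -2.06, 0, 0, 0, -14.1, 0],
  [-0.56, -2.25, 0, 0, 0, -17.0, 0],
  [-0.62, -2.45, 0, 0, 0, -19.9, 0],
  [-0.69, -2.64, 0, 0, 0, -22.8, 0],
  [-0.76, -2.82, 0, 0, 0, -25.7, 0],
])

```text
t: 12.17
ee_pos: [0.6825, -0.0027, 0.0819]
tcp_rot: [[-0.665, 0.747, 0.002], [0.747, 0.665, 0.001], [-0.001, 0.002, -1.0]]
ft_force: [2.9, 2.5, -2.9]
width: 0.0005
gripper_force: 1.7
```

```bash
python3 - <<'E'
from h import *
feel("1"); print(rows("4",[158],t=.028,z=.0825))
E
```

```text
1 t 12.17 psi 131.7 lever frame mm [36.3 17. ] z 0.0819 F [ 2.87  2.48 -2.87] Mz -0.066 tau F 0.136
[[-20.52, 6.98, 0.06, 0, 0, 26.3, 0]]
```

Emit:
move_arm([
  [0.8, 0.7, 0.5, 0, 0, 0, 0],
  [0.8, 0.8, 3.2, 0, 0, 3, 0],
  [-1.5, 1.5, 5.8, 0, 0, 8, 0],
  [-5, 2.5, 5.8, 0, 0, 13, 0],
  [-9, 3.5, 5.8, 0, 0, 18, 0],
  [-13, 5, 5.8, 0, 0, 22, 0],
  [-17, 6, 5.8, 0, 0, 26.3, 0],
  [-20, 7, 5.8, 0, 0, 26.3, 0],
  [-20.5, 7, 5.5, 0, 0, 26.3, 0],
  [-20.5, 7, 3, 0, 0, 26.3, 0],
  [-20.5, 7, 0.1, 0, 0, 26.3, 0],
  [-20.5, 7, 0.1, 0, 0, 26.3, 0],
])

```text
t: 13.17
ee_pos: [0.4759, 0.0674, 0.0793]
tcp_rot: [[-0.929, 0.37, -0.003], [0.37, 0.929, -0.001], [0.002, -0.002, -1.0]]
ft_force: [-2.4, 0.4, -1.0]
width: 0.0006
gripper_force: 0.0
```

```bash
python3 - <<'E'
from h import *
feel("4"); t0=158
for r in rows("4",[t0,t0]+[t0-3.2*i for i in range(1,10)],t=[.022]+[.0165]*10,z=.0825): print(r,end=",")
E
```

```text
4 t 13.17 psi 158.3 lever frame mm [37.7 28. ] z 0.0793 F [-2.36  0.4  -1.  ] Mz -0.049 tau F -0.047
[0.37, 0.52, 0.32, 0, 0, -0.3, 0],[0.58, 1.03, 0.32, 0, 0, -0.3, 0],[0.58, 1.25, 0.32, 0, 0, -3.5, 0],[0.58, 1.47, 0.32, 0, 0, -6.7, 0],[0.61, 1.69, 0.32, 0, 0, -9.9, 0],[0.64, 1.91, 0.32, 0, 0, -13.1, 0],[0.68, 2.13, 0.32, 0, 0, -16.3, 0],[0.74, 2.34, 0.32, 0, 0, -19.5, 0],[0.81, 2.55, 0.32, 0, 0, -22.7, 0],[0.89, 2.76, 0.32, 0, 0, -25.9, 0],[0.98, 2.96, 0.32, 0, 0, -29.1, 0],
```

Emit:
move_arm([
  [0.27, 0.52, 0.1, 0, 0, -0.3, 0],
  [0.48, 1.03, 0.1, 0, 0, -0.3, 0],
  [0.48, 1.25, 0.1, 0, 0, -3.5, 0],
  [0.48, 1.47, 0.1, 0, 0, -6.7, 0],
  [0.5, 1.69, 0.1, 0, 0, -9.9, 0],
  [0.54, 1.91, 0.1, 0, 0, -13.1, 0],
  [0.58, 2.13, 0.1, 0, 0, -16.3, 0],
  [0.64, 2.34, 0.1, 0, 0, -19.5, 0],
  [0.71, 2.55, 0.1, 0, 0, -22.7, 0],
  [0.79, 2.76, 0.1, 0, 0, -25.9, 0],
  [0.88, 2.96, 0.1, 0, 0, -29.1, 0],
])

```text
t: 14.08
ee_pos: [0.4863, 0.0972, 0.0839]
tcp_rot: [[-0.628, 0.778, 0.0], [0.778, 0.628, 0.0], [-0.0, 0.0, -1.0]]
ft_force: [-1.9, -3.4, -2.4]
width: 0.0005
gripper_force: 2.3
```

```bash
python3 - <<'E'
from h import *
feel("4"); t0=psi(manip.state())
for r in rows("4",[t0-2.5*i for i in range(1,7)],t=.0165): print(r,end=",")
E
```

```text
4 t 14.08 psi 128.9 lever frame mm [35.7 16. ] z 0.0839 F [-1.87 -3.4  -2.4 ] Mz -0.044 tau F 0.152
[0.03, 0.15, 0.0, 0, 0, -2.5, 0],[0.11, 0.3, 0.0, 0, 0, -5.0, 0],[0.21, 0.44, 0.0, 0, 0, -7.5, 0],[0.31, 0.58, 0.0, 0, 0, -10.0, 0],[0.41, 0.72, 0.0, 0, 0, -12.5, 0],[0.52, 0.85, 0.0, 0, 0, -15.0, 0],
```

Emit:
move_arm([
  [0.05, 0.15, 0, 0, 0, -2.5, 0],
  [0.12, 0.3, 0, 0, 0, -5.0, 0],
  [0.21, 0.44, 0, 0, 0, -7.5, 0],
  [0.31, 0.58, 0, 0, 0, -10.0, 0],
  [0.41, 0.72, 0, 0, 0, -12.5, 0],
  [0.52, 0.85, 0, 0, 0, -15.0, 0],
])

```text
t: 14.58
ee_pos: [0.4914, 0.1061, 0.0839]
tcp_rot: [[-0.406, 0.914, 0.0], [0.914, 0.406, 0.001], [0.001, 0.0, -1.0]]
ft_force: [-2.6, -2.6, -2.8]
width: 0.0005
gripper_force: 1.9
```

```bash
python3 - <<'E'
from h import *
feel("4"); t0=psi(manip.state())
for r in rows("4",[t0-2.5*i for i in range(1,7)],t=.0165): print(r,end=",")
E
```

```text
4 t 14.58 psi 113.9 lever frame mm [36.4 16.5] z 0.0839 F [-2.6  -2.64 -2.84] Mz 0.05 tau F 0.148
[0.13, 0.09, 0.0, 0, 0, -2.5, 0],[0.26, 0.21, 0.0, 0, 0, -5.0, 0],[0.38, 0.33, 0.0, 0, 0, -7.5, 0],[0.52, 0.44, 0.0, 0, 0, -10.0, 0],[0.66, 0.54, 0.0, 0, 0, -12.5, 0],[0.8, 0.64, 0.0, 0, 0, -15.0, 0],
```

Emit:
move_arm([
  [0.13, 0.1, 0, 0, 0, -2.5, 0],
  [0.26, 0.21, 0, 0, 0, -5.0, 0],
  [0.38, 0.33, 0, 0, 0, -7.5, 0],
  [0.52, 0.44, 0, 0, 0, -10.0, 0],
  [0.66, 0.54, 0, 0, 0, -12.5, 0],
  [0.8, 0.64, 0, 0, 0, -15.0, 0],
])

```text
t: 15.08
ee_pos: [0.4985, 0.1129, 0.0836]
tcp_rot: [[-0.156, 0.988, -0.002], [0.988, 0.156, 0.001], [0.001, -0.001, -1.0]]
ft_force: [-7.2, -0.9, -2.9]
width: 0.0007
gripper_force: 3.5
```

```bash
python3 - <<'E'
from h import *
feel("4"); t0=psi(manip.state())
for r in rows("4",[t0-2.5*i for i in range(1,7)],t=.0165): print(r,end=",")
print(rows("1",[-48],t=.028,z=.0825))
E
```

```text
4 t 15.08 psi 99.0 lever frame mm [36.5 17.2] z 0.0836 F [-7.16 -0.88 -2.85] Mz 0.13 tau F 0.259
[0.22, 0.05, 0.0, 0, 0, -2.5, 0],[0.37, 0.14, 0.0, 0, 0, -5.0, 0],[0.53, 0.22, 0.0, 0, 0, -7.5, 0],[0.68, 0.29, 0.0, 0, 0, -10.0, 0],[0.84, 0.36, 0.0, 0, 0, -12.5, 0],[1.01, 0.41, 0.0, 0, 0, -15.0, 0],[[19.21, -10.79, -0.11, 0, 0, 33.0, 0]]
```

Emit:
move_arm([
  [0.08, 0.03, 0, 0, 0, -1, 0],
  [0.14, 0.06, 0, 0, 0, -2, 0],
  [0.2, 0.09, 0, 0, 0, -3, 0],
  [0.26, 0.12, 0, 0, 0, -4, 0],
  [0.32, 0.14, 0, 0, 0, -5, 0],
  [0.38, 0.16, 0, 0, 0, -6, 0],
])

```text
t: 15.58
ee_pos: [0.5017, 0.115, 0.0835]
tcp_rot: [[-0.054, 0.999, -0.003], [0.999, 0.054, 0.002], [0.002, -0.003, -1.0]]
ft_force: [-9.7, 2.9, -1.0]
width: 0.0005
gripper_force: 4.7
```

```bash
python3 - <<'E'
from h import *
feel("4"); t0=psi(manip.state())
for r in rows("4",[t0-1*i for i in range(1,7)],t=.0165): print(r,end=",")
print(rows("1",[-48],t=.028,z=.0825))
E
```

```text
4 t 15.58 psi 93.1 lever frame mm [36.5 17.6] z 0.0835 F [-9.72  2.91 -1.04] Mz 0.11 tau F 0.288
[0.17, -0.01, 0.0, 0, 0, -1.0, 0],[0.23, 0.02, 0.0, 0, 0, -2.0, 0],[0.29, 0.05, 0.0, 0, 0, -3.0, 0],[0.36, 0.08, 0.0, 0, 0, -4.0, 0],[0.42, 0.11, 0.0, 0, 0, -5.0, 0],[0.49, 0.13, 0.0, 0, 0, -6.0, 0],[[18.89, -11.0, -0.1, 0, 0, 38.9, 0]]
```

Emit:
move_arm([
  [0.1, 0.01, 0, 0, 0, -1, 0],
  [0.16, 0.02, 0, 0, 0, -2, 0],
  [0.22, 0.05, 0, 0, 0, -3, 0],
  [0.28, 0.08, 0, 0, 0, -4, 0],
])

```text
t: 15.92
ee_pos: [0.5042, 0.1163, 0.0834]
tcp_rot: [[0.015, 1.0, -0.003], [1.0, -0.015, 0.002], [0.002, -0.003, -1.0]]
ft_force: [-11.7, 4.5, -0.5]
width: 0.0008
gripper_force: 5.6
```

```bash
sed -i 's/,"tau F",round(\(.*\),3))$/,"tau F",round(\1,3),"SUM",round(\1+s["torque"][2],3))/' h.py; python3 - <<'E'
from h import *
feel("4"); t0=psi(manip.state())
for r in rows("4",[t0-1*i for i in range(1,7)],t=.0165): print(r,end=",")
print(rows("1",[-48],t=.028,z=.0825))
E
```

```text
4 t 15.92 psi 89.1 lever frame mm [36.5 17.6] z 0.0834 F [-11.72   4.47  -0.47] Mz 0.089 tau F 0.355 SUM 0.444
[0.17, -0.02, 0.0, 0, 0, -1.0, 0],[0.24, 0.0, 0.0, 0, 0, -2.0, 0],[0.3, 0.03, 0.0, 0, 0, -3.0, 0],[0.37, 0.05, 0.0, 0, 0, -4.0, 0],[0.43, 0.07, 0.0, 0, 0, -5.0, 0],[0.5, 0.09, 0.0, 0, 0, -6.0, 0],[[18.64, -11.13, -0.09, 0, 0, 42.9, 0]]
```

Emit:
move_arm([
  [0.1, 0, 0, 0, 0, -1, 0],
  [0.16, 0.01, 0, 0, 0, -2, 0],
  [0.22, 0.02, 0, 0, 0, -3, 0],
  [0.28, 0.04, 0, 0, 0, -4, 0],
  [0.34, 0.06, 0, 0, 0, -5, 0],
])

```text
t: 16.33
ee_pos: [0.5081, 0.1169, 0.0836]
tcp_rot: [[0.103, 0.995, -0.002], [0.995, -0.103, 0.002], [0.002, -0.003, -1.0]]
ft_force: [-9.8, 5.5, -0.1]
width: 0.0005
gripper_force: 5.2
```

```bash
python3 - <<'E'
from h import *
feel("4")
print(rows("1",[-48],t=.028,z=.0825))
E
```

```text
4 t 16.33 psi 84.1 lever frame mm [35.9 16.9] z 0.0836 F [-9.8   5.47 -0.12] Mz 0.139 tau F 0.295 SUM 0.434
[[18.25, -11.2, -0.11, 0, 0, 47.9, 0]]
```

Emit:
move_arm([
  [0.1, -0.01, 0, 0, 0, -1, 0],
  [0.16, -0.01, 0, 0, 0, -2, 0],
  [0.23, 0, 0, 0, 0, -3, 0],
  [0.3, 0.01, 0, 0, 0, -4, 0],
])

```text
t: 16.67
ee_pos: [0.5118, 0.117, 0.0838]
tcp_rot: [[0.172, 0.985, -0.001], [0.985, -0.172, 0.002], [0.002, -0.001, -1.0]]
ft_force: [-7.1, 5.1, -1.3]
width: 0.0003
gripper_force: 3.8
```

```bash
python3 - <<'E'
from h import *
feel("4")
E
```

```text
4 t 16.67 psi 80.1 lever frame mm [35.3 15.7] z 0.0838 F [-7.13  5.14 -1.34] Mz 0.077 tau F 0.219 SUM 0.296
```

Emit:
move_arm([
  [-1.2, 0.2, 0.5, 0, 0, 2, 0],
  [-1.2, 0.2, 3.2, 0, 0, 6, 0],
  [0.5, -1, 5.8, 0, 0, 13, 0],
  [4, -3, 5.8, 0, 0, 20, 0],
  [8, -5, 5.8, 0, 0, 27, 0],
  [11.5, -7.5, 5.8, 0, 0, 34, 0],
  [15, -9.5, 5.8, 0, 0, 41, 0],
  [17.5, -11, 5.8, 0, 0, 48, 0],
  [18, -11.2, 5.5, 0, 0, 52, 0],
  [18, -11.2, 3, 0, 0, 52, 0],
  [18, -11.2, 0, 0, 0, 52, 0],
  [18, -11.2, -0.1, 0, 0, 52, 0],
])

```text
t: 17.67
ee_pos: [0.6906, 0.0038, 0.0787]
tcp_rot: [[-0.67, 0.742, -0.004], [0.742, 0.67, -0.0], [0.003, -0.003, -1.0]]
ft_force: [-2.3, 1.2, -0.7]
width: 0.0002
gripper_force: 0.0
```

```bash
python3 - <<'E'
from h import *
feel("1"); t0=-48
for r in rows("1",[t0,t0]+[t0-2.5*i for i in range(1,8)],t=[.022]+[.0165]*8): print(r,end=",")
E
```

```text
1 t 17.67 psi 132.1 lever frame mm [36.9 27.1] z 0.0787 F [-2.31  1.21 -0.67] Mz -0.013 tau F 0.033 SUM 0.02
[-0.44, -0.28, 0.0, 0, 0, -0.1, 0],[-0.85, -0.65, 0.0, 0, 0, -0.1, 0],[-0.92, -0.81, 0.0, 0, 0, -2.6, 0],[-1.0, -0.96, 0.0, 0, 0, -5.1, 0],[-1.09, -1.11, 0.0, 0, 0, -7.6, 0],[-1.18, -1.26, 0.0, 0, 0, -10.1, 0],[-1.28, -1.4, 0.0, 0, 0, -12.6, 0],[-1.38, -1.54, 0.0, 0, 0, -15.1, 0],[-1.49, -1.67, 0.0, 0, 0, -17.6, 0],
```

Emit:
move_arm([
  [-0.44, -0.28, 0.2, 0, 0, 0, 0],
  [-0.85, -0.65, 0.2, 0, 0, 0, 0],
  [-0.92, -0.81, 0.2, 0, 0, -2.5, 0],
  [-1.0, -0.96, 0.2, 0, 0, -5, 0],
  [-1.09, -1.11, 0.2, 0, 0, -7.5, 0],
  [-1.18, -1.26, 0.2, 0, 0, -10, 0],
  [-1.28, -1.4, 0.2, 0, 0, -12.5, 0],
  [-1.38, -1.54, 0.2, 0, 0, -15, 0],
  [-1.49, -1.67, 0.2, 0, 0, -17.5, 0],
])

```text
t: 18.42
ee_pos: [0.6781, -0.0135, 0.0864]
tcp_rot: [[-0.414, 0.91, 0.004], [0.91, 0.414, 0.001], [-0.001, 0.004, -1.0]]
ft_force: [2.3, 0.3, -1.1]
width: 0.0004
gripper_force: 1.1
```

```bash
python3 - <<'E'
from h import *
feel("1"); t0=psi(manip.state())
for r in rows("1",[t0-180-2*i for i in range(1,8)],t=.0165): print(r,end=",")
E
```

```text
1 t 18.42 psi 114.4 lever frame mm [37.5 18.6] z 0.0864 F [ 2.32  0.3  -1.12] Mz -0.012 tau F 0.071 SUM 0.059
[-0.35, -0.05, 0.0, 0, 0, -2.0, 0],[-0.44, -0.15, 0.0, 0, 0, -4.0, 0],[-0.54, -0.24, 0.0, 0, 0, -6.0, 0],[-0.64, -0.34, 0.0, 0, 0, -8.0, 0],[-0.75, -0.42, 0.0, 0, 0, -10.0, 0],[-0.86, -0.51, 0.0, 0, 0, -12.0, 0],[-0.97, -0.59, 0.0, 0, 0, -14.0, 0],
```

Emit:
move_arm([
  [-0.25, -0.07, 0, 0, 0, -2, 0],
  [-0.4, -0.15, 0, 0, 0, -4, 0],
  [-0.52, -0.24, 0, 0, 0, -6, 0],
  [-0.64, -0.34, 0, 0, 0, -8, 0],
  [-0.75, -0.42, 0, 0, 0, -10, 0],
  [-0.86, -0.51, 0, 0, 0, -12, 0],
  [-0.97, -0.59, 0, 0, 0, -14, 0],
])

```text
t: 19.0
ee_pos: [0.6689, -0.0196, 0.0865]
tcp_rot: [[-0.181, 0.983, 0.005], [0.983, 0.181, 0.001], [-0.0, 0.005, -1.0]]
ft_force: [6.5, -0.3, -4.3]
width: 0.0008
gripper_force: 2.5
```

```bash
python3 - <<'E'
from h import *
feel("1"); t0=psi(manip.state())
for r in rows("1",[t0-180-2*i for i in range(1,8)],t=.0165): print(r,end=",")
E
```

```text
1 t 19.0 psi 100.5 lever frame mm [36.2 16.9] z 0.0865 F [ 6.5  -0.32 -4.29] Mz -0.05 tau F 0.204 SUM 0.154
[-0.16, -0.06, 0.0, 0, 0, -2.0, 0],[-0.28, -0.13, 0.0, 0, 0, -4.0, 0],[-0.39, -0.2, 0.0, 0, 0, -6.0, 0],[-0.52, -0.27, 0.0, 0, 0, -8.0, 0],[-0.64, -0.33, 0.0, 0, 0, -10.0, 0],[-0.77, -0.39, 0.0, 0, 0, -12.0, 0],[-0.9, -0.44, 0.0, 0, 0, -14.0, 0],
```

Emit:
move_arm([
  [-0.16, -0.06, -0.2, 0, 0, -2, 0],
  [-0.28, -0.13, -0.2, 0, 0, -4, 0],
  [-0.39, -0.2, -0.2, 0, 0, -6, 0],
  [-0.52, -0.27, -0.2, 0, 0, -8, 0],
  [-0.64, -0.33, -0.2, 0, 0, -10, 0],
])

```text
t: 19.42
ee_pos: [0.6631, -0.0226, 0.0848]
tcp_rot: [[-0.008, 1.0, 0.006], [1.0, 0.008, 0.001], [0.001, 0.006, -1.0]]
ft_force: [7.8, 1.4, -3.1]
width: 0.0001
gripper_force: 4.0
```

```bash
python3 - <<'E'
from h import *
feel("1"); t0=psi(manip.state())
for r in rows("1",[t0-180-2*i for i in range(1,8)],t=.0165): print(r,end=",")
E
```

```text
1 t 19.42 psi 90.5 lever frame mm [35.8 17.2] z 0.0848 F [ 7.78  1.41 -3.1 ] Mz -0.149 tau F 0.302 SUM 0.152
[-0.19, -0.08, 0.0, 0, 0, -2.0, 0],[-0.32, -0.13, 0.0, 0, 0, -4.0, 0],[-0.45, -0.18, 0.0, 0, 0, -6.0, 0],[-0.58, -0.22, 0.0, 0, 0, -8.0, 0],[-0.71, -0.26, 0.0, 0, 0, -10.0, 0],[-0.85, -0.29, 0.0, 0, 0, -12.0, 0],[-0.98, -0.32, 0.0, 0, 0, -14.0, 0],
```

Emit:
move_arm([
  [-0.12, -0.05, 0, 0, 0, -1.2, 0],
  [-0.2, -0.08, 0, 0, 0, -2.4, 0],
  [-0.28, -0.11, 0, 0, 0, -3.6, 0],
  [-0.36, -0.14, 0, 0, 0, -4.8, 0],
  [-0.44, -0.17, 0, 0, 0, -6, 0],
])

```text
t: 19.83
ee_pos: [0.6593, -0.0241, 0.0847]
tcp_rot: [[0.095, 0.995, 0.007], [0.995, -0.095, 0.001], [0.002, 0.007, -1.0]]
ft_force: [11.5, 0.5, -6.7]
width: 0.0004
gripper_force: 5.8
```

```bash
cat >> h.py <<'E'
def f2(k):
    s=manip.state(); a=psi(s); d=np.array(s["ee_pos"])[:2]-HUB[k]
    if (rot(-a)@d)[0]<0: a-=180
    fr,ft=rot(-a)@np.array(s["ft_force"])[:2]; r,t=rot(-a)@d
    print(k,"t%.2f th %.1f r %.1f t %.1f Fr %.1f Ft %.1f z %.4f tau@r %.3f Mz %.3f pad %.1f"%(s["t"],a,r*1e3,t*1e3,fr,ft,s["ee_pos"][2],ft*r-fr*(t-.0125),s["torque"][2],s["gripper_force"])); return a
E
python3 - <<'E'
from h import *
t0=f2("1")
for r in rows("1",[t0-1.2*i for i in range(1,6)],t=.0165): print(r,end=",")
f=eyes.grab_frame("side"); cv2.imwrite("pics/side3.png",cv2.resize(cv2.cvtColor(f["color"],cv2.COLOR_RGB2BGR)[150:310,240:450],None,fx=3.5,fy=3.5))
f2("1")
E
```

```text
1 t19.83 th -95.5 r 35.6 t 17.1 Fr -1.6 Ft 11.4 z 0.0847 tau@r 0.415 Mz -0.140 pad 5.8
[-0.14, -0.06, 0.0, 0, 0, -1.2, 0],[-0.22, -0.08, 0.0, 0, 0, -2.4, 0],[-0.3, -0.11, 0.0, 0, 0, -3.6, 0],[-0.38, -0.13, 0.0, 0, 0, -4.8, 0],[-0.46, -0.15, 0.0, 0, 0, -6.0, 0],1 t19.88 th -95.6 r 35.6 t 17.0 Fr -2.2 Ft 11.7 z 0.0847 tau@r 0.428 Mz -0.140 pad 5.4
```

View pics/side3.png

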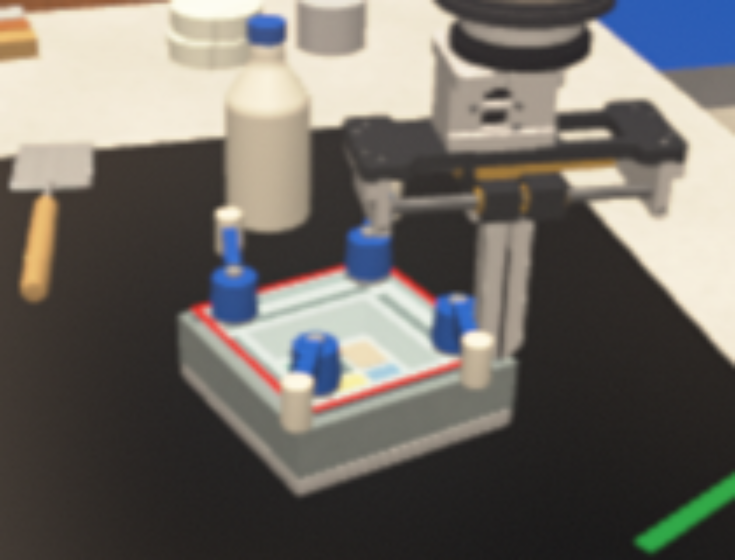

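Side crop: the fingers press on lever 1's arm at (480,320), between hub and grip. Lever 4's arm points up-left at (235,230), and levers 2 and 3 stand as left.

Emit:
move_arm([
  [-0.14, -0.06, 0, 0, 0, -1.2, 0],
  [-0.22, -0.08, 0, 0, 0, -2.4, 0],
  [-0.3, -0.11, 0, 0, 0, -3.6, 0],
  [-0.38, -0.13, 0, 0, 0, -4.8, 0],
])

```text
t: 20.22
ee_pos: [0.6557, -0.0252, 0.0847]
tcp_rot: [[0.178, 0.984, 0.007], [0.984, -0.178, 0.001], [0.002, 0.007, -1.0]]
ft_force: [10.3, 1.4, -5.5]
width: 0.0005
gripper_force: 5.0
```

```bash
python3 - <<'E'
from h import *
t0=f2("1")
for r in rows("1",[t0-1.2*i for i in range(1,6)],t=.0165): print(r,end=",")
print(rows("4",[76],t=.028,z=.0825))
E
```

```text
1 t20.22 th -100.3 r 35.8 t 16.7 Fr -3.3 Ft 9.9 z 0.0847 tau@r 0.367 Mz -0.091 pad 5.0
[-0.1, -0.04, 0.0, 0, 0, -1.2, 0],[-0.18, -0.06, 0.0, 0, 0, -2.4, 0],[-0.26, -0.07, 0.0, 0, 0, -3.6, 0],[-0.35, -0.09, 0.0, 0, 0, -4.8, 0],[-0.43, -0.1, 0.0, 0, 0, -6.0, 0],[[-15.3, 14.64, -0.22, 0, 0, -3.7, 0]]
```

Emit:
move_arm([
  [-0.12, -0.04, 0, 0, 0, -0.8, 0],
  [-0.17, -0.05, 0, 0, 0, -1.6, 0],
  [-0.22, -0.06, 0, 0, 0, -2.4, 0],
  [-0.28, -0.07, 0, 0, 0, -3.2, 0],
  [-0.33, -0.08, 0, 0, 0, -4, 0],
  [-0.39, -0.09, 0, 0, 0, -4.8, 0],
  [-0.45, -0.1, 0, 0, 0, -5.6, 0],
])

```text
t: 20.8
ee_pos: [0.6522, -0.026, 0.0848]
tcp_rot: [[0.273, 0.962, 0.009], [0.962, -0.273, 0.001], [0.003, 0.008, -1.0]]
ft_force: [19.3, 1.6, -11.6]
width: 0.001
gripper_force: 9.0
```

```bash
python3 - <<'E'
from h import *
t0=f2("1")
for r in rows("1",[t0-1.2*i for i in range(1,6)],t=.0165): print(r,end=",")
E
```

```text
1 t20.80 th -105.8 r 35.8 t 16.9 Fr -6.8 Ft 18.1 z 0.0848 tau@r 0.678 Mz -0.190 pad 9.0
[-0.13, -0.02, 0.0, 0, 0, -1.2, 0],[-0.21, -0.03, 0.0, 0, 0, -2.4, 0],[-0.29, -0.04, 0.0, 0, 0, -3.6, 0],[-0.37, -0.05, 0.0, 0, 0, -4.8, 0],[-0.46, -0.05, 0.0, 0, 0, -6.0, 0],
```

```bash
python3 - <<'E'
from h import *
print(rows("4",[80],t=.026,z=.083))
E
```

```text
[[-15.03, 14.55, -0.18, 0, 0, 5.8, 0]]
```

Emit:
move_arm([
  [1.0, -0.3, 0.5, 0, 0, 0, 0],
  [1.0, -0.3, 3.2, 0, 0, 1, 0],
  [0, 1, 5.8, 0, 0, 2, 0],
  [-2.5, 3.5, 5.8, 0, 0, 3, 0],
  [-5.5, 6, 5.8, 0, 0, 4, 0],
  [-8.5, 9, 5.8, 0, 0, 5, 0],
  [-11.5, 12, 5.8, 0, 0, 5.8, 0],
  [-14, 14, 5.8, 0, 0, 5.8, 0],
  [-15.3, 14.6, 5.5, 0, 0, 5.8, 0],
  [-15.3, 14.6, 3, 0, 0, 5.8, 0],
  [-15.3, 14.6, 0, 0, 0, 5.8, 0],
  [-15.3, 14.6, 0, 0, 0, 5.8, 0],
])

```text
t: 21.8
ee_pos: [0.4936, 0.1198, 0.0801]
tcp_rot: [[0.173, 0.985, -0.002], [0.985, -0.173, 0.001], [0.0, -0.002, -1.0]]
ft_force: [-1.0, 0.1, 0.1]
width: 0.0004
gripper_force: 0.0
```

```bash
python3 - <<'E'
from h import *
f2("4"); t0=82
for r in rows("4",[t0,t0,t0]+[t0-.9*i for i in range(1,8)],t=[.021,.018]+[.0165]*8): print(r,end=",")
E
```

```text
4 t21.80 th 80.0 r 34.9 t 34.2 Fr -0.0 Ft 1.0 z 0.0801 tau@r 0.037 Mz 0.008 pad 0.0
[1.18, -0.17, 0.0, 0, 0, 2.0, 0],[1.48, -0.21, 0.0, 0, 0, 2.0, 0],[1.63, -0.24, 0.0, 0, 0, 2.0, 0],[1.69, -0.22, 0.0, 0, 0, 1.1, 0],[1.75, -0.2, 0.0, 0, 0, 0.2, 0],[1.81, -0.19, 0.0, 0, 0, -0.7, 0],[1.87, -0.17, 0.0, 0, 0, -1.6, 0],[1.93, -0.16, 0.0, 0, 0, -2.5, 0],[1.99, -0.15, 0.0, 0, 0, -3.4, 0],[2.05, -0.13, 0.0, 0, 0, -4.3, 0],
```

Emit:
move_arm([
  [1.1, -0.17, 0.2, 0, 0, 2, 0],
  [1.48, -0.21, 0.2, 0, 0, 2, 0],
  [1.63, -0.24, 0.2, 0, 0, 2, 0],
  [1.69, -0.22, 0.2, 0, 0, 1.1, 0],
  [1.75, -0.2, 0.2, 0, 0, 0.2, 0],
  [1.81, -0.19, 0.2, 0, 0, -0.7, 0],
  [1.87, -0.17, 0.2, 0, 0, -1.6, 0],
  [1.93, -0.16, 0.2, 0, 0, -2.5, 0],
  [1.99, -0.15, 0.2, 0, 0, -3.4, 0],
  [2.05, -0.13, 0.2, 0, 0, -4.3, 0],
])

```text
t: 22.63
ee_pos: [0.5138, 0.1182, 0.0848]
tcp_rot: [[0.25, 0.968, -0.004], [0.968, -0.25, 0.002], [0.001, -0.004, -1.0]]
ft_force: [-16.2, 2.5, 11.4]
width: 0.0006
gripper_force: 8.6
```

```bash
python3 - <<'E'
from h import *
t0=f2("4")
for r in rows("4",[t0-.9*i for i in range(1,8)],t=.0165): print(r,end=",")
E
```

```text
4 t22.63 th 75.5 r 35.7 t 16.8 Fr -1.7 Ft 16.3 z 0.0848 tau@r 0.589 Mz 0.107 pad 8.6
[0.1, 0.04, 0.0, 0, 0, -0.9, 0],[0.16, 0.05, 0.0, 0, 0, -1.8, 0],[0.22, 0.05, 0.0, 0, 0, -2.7, 0],[0.29, 0.06, 0.0, 0, 0, -3.6, 0],[0.35, 0.07, 0.0, 0, 0, -4.5, 0],[0.41, 0.07, 0.0, 0, 0, -5.4, 0],[0.47, 0.08, 0.0, 0, 0, -6.3, 0],
```

```bash
python3 - <<'E'
from h import *
print(rows("2",[62],t=.028,z=.0825))
E
```

```text
[[9.49, 3.49, -0.23, 0, 0, -13.5, 0]]
```

Emit:
move_arm([
  [-1.5, 0.4, 0.3, 0, 0, 0, 0],
  [-1.5, 0.4, 3.2, 0, 0, -2, 0],
  [-0.5, 0.8, 5.8, 0, 0, -5, 0],
  [2, 1.5, 5.8, 0, 0, -9, 0],
  [5, 2.5, 5.8, 0, 0, -12, 0],
  [8, 3.3, 5.8, 0, 0, -13.5, 0],
  [9.0, 3.5, 5.5, 0, 0, -13.5, 0],
  [9.0, 3.5, 3, 0, 0, -13.5, 0],
  [9.0, 3.5, 0, 0, 0, -13.5, 0],
  [9.0, 3.5, -0.1, 0, 0, -13.5, 0],
])

```text
t: 23.47
ee_pos: [0.6037, 0.1524, 0.0799]
tcp_rot: [[0.468, 0.884, -0.004], [0.884, -0.468, -0.001], [-0.003, -0.003, -1.0]]
ft_force: [-0.7, 0.4, -0.9]
width: 0.0007
gripper_force: 0.0
```

```bash
python3 - <<'E'
from h import *
f2("2"); t0=62
for r in rows("2",[t0,t0]+[t0-3*i for i in range(1,11)],t=[.022]+[.0165]*11): print(r,end=",")
E
```

```text
2 t23.47 th 62.1 r 33.0 t 32.0 Fr 0.0 Ft 0.8 z 0.0799 tau@r 0.027 Mz -0.025 pad 0.0
[1.03, -0.2, 0.0, 0, 0, -0.1, 0],[1.52, -0.46, 0.0, 0, 0, -0.1, 0],[1.73, -0.48, 0.0, 0, 0, -3.1, 0],[1.93, -0.51, 0.0, 0, 0, -6.1, 0],[2.14, -0.55, 0.0, 0, 0, -9.1, 0],[2.34, -0.6, 0.0, 0, 0, -12.1, 0],[2.53, -0.66, 0.0, 0, 0, -15.1, 0],[2.73, -0.73, 0.0, 0, 0, -18.1, 0],[2.92, -0.81, 0.0, 0, 0, -21.1, 0],[3.11, -0.9, 0.0, 0, 0, -24.1, 0],[3.29, -1.0, 0.0, 0, 0, -27.1, 0],[3.46, -1.11, 0.0, 0, 0, -30.1, 0],
```

Emit:
move_arm([
  [1.03, -0.2, 0.2, 0, 0, 0, 0],
  [1.52, -0.46, 0.2, 0, 0, 0, 0],
  [1.73, -0.48, 0.2, 0, 0, -3, 0],
  [1.93, -0.51, 0.2, 0, 0, -6, 0],
  [2.14, -0.55, 0.2, 0, 0, -9, 0],
  [2.34, -0.6, 0.2, 0, 0, -12, 0],
  [2.53, -0.66, 0.2, 0, 0, -15, 0],
  [2.73, -0.73, 0.2, 0, 0, -18, 0],
  [2.92, -0.81, 0.2, 0, 0, -21, 0],
  [3.11, -0.9, 0.2, 0, 0, -24, 0],
])

```text
t: 24.3
ee_pos: [0.638, 0.144, 0.0869]
tcp_rot: [[0.788, 0.616, 0.002], [0.616, -0.788, 0.001], [0.002, 0.0, -1.0]]
ft_force: [-1.7, 0.6, -1.0]
width: 0.0003
gripper_force: 0.8
```

```bash
python3 - <<'E'
from h import *
t0=f2("2")
for r in rows("2",[t0-2*i for i in range(1,8)],t=.0165): print(r,end=",")
E
```

```text
2 t24.30 th 38.0 r 38.9 t 15.0 Fr -1.0 Ft 1.5 z 0.0869 tau@r 0.062 Mz -0.013 pad 0.8
[-0.2, -0.12, 0.0, 0, 0, -2.0, 0],[-0.08, -0.19, 0.0, 0, 0, -4.0, 0],[0.04, -0.27, 0.0, 0, 0, -6.0, 0],[0.15, -0.34, 0.0, 0, 0, -8.0, 0],[0.26, -0.43, 0.0, 0, 0, -10.0, 0],[0.37, -0.51, 0.0, 0, 0, -12.0, 0],[0.48, -0.6, 0.0, 0, 0, -14.0, 0],
```

Emit:
move_arm([
  [0.05, -0.15, -0.2, 0, 0, -2.5, 0],
  [0.13, -0.25, -0.2, 0, 0, -5, 0],
  [0.2, -0.34, -0.2, 0, 0, -7.5, 0],
  [0.3, -0.43, -0.2, 0, 0, -10, 0],
  [0.4, -0.52, -0.2, 0, 0, -12, 0],
  [0.5, -0.6, -0.2, 0, 0, -14, 0],
])

```text
t: 24.8
ee_pos: [0.6432, 0.1386, 0.085]
tcp_rot: [[0.913, 0.408, 0.002], [0.408, -0.913, 0.002], [0.003, -0.001, -1.0]]
ft_force: [-0.6, 3.7, -2.2]
width: -0.0001
gripper_force: 1.9
```

```bash
python3 - <<'E'
from h import *
t0=f2("2")
for r in rows("2",[t0-2*i for i in range(1,8)],t=.0165): print(r,end=",")
E
```

```text
2 t24.80 th 24.1 r 36.7 t 16.9 Fr 1.0 Ft 3.6 z 0.0850 tau@r 0.126 Mz 0.022 pad 1.9
[0.05, -0.16, 0.0, 0, 0, -2.0, 0],[0.15, -0.25, 0.0, 0, 0, -4.0, 0],[0.25, -0.35, 0.0, 0, 0, -6.0, 0],[0.34, -0.46, 0.0, 0, 0, -8.0, 0],[0.43, -0.56, 0.0, 0, 0, -10.0, 0],[0.51, -0.67, 0.0, 0, 0, -12.0, 0],[0.59, -0.79, 0.0, 0, 0, -14.0, 0],
```

Biting now. Continue in steps of about 10 deg.

Emit:
move_arm([
  [0.05, -0.16, 0, 0, 0, -2.0, 0],
  [0.15, -0.25, 0, 0, 0, -4.0, 0],
  [0.25, -0.35, 0, 0, 0, -6.0, 0],
  [0.34, -0.46, 0, 0, 0, -8.0, 0],
  [0.43, -0.56, 0, 0, 0, -10.0, 0],
])

```text
t: 25.22
ee_pos: [0.6475, 0.1343, 0.0849]
tcp_rot: [[0.97, 0.244, 0.002], [0.244, -0.97, 0.003], [0.003, -0.003, -1.0]]
ft_force: [0.3, 8.8, -1.1]
width: 0.0005
gripper_force: 4.2
```

```bash
python3 - <<'E'
from h import *
t0=f2("2")
for r in rows("2",[t0-2*i for i in range(1,8)],t=.0165): print(r,end=",")
E
```

```text
2 t25.22 th 14.1 r 36.3 t 17.7 Fr 2.4 Ft 8.4 z 0.0849 tau@r 0.294 Mz 0.086 pad 4.2
[0.08, -0.23, 0.0, 0, 0, -2.0, 0],[0.16, -0.34, 0.0, 0, 0, -4.0, 0],[0.24, -0.46, 0.0, 0, 0, -6.0, 0],[0.31, -0.58, 0.0, 0, 0, -8.0, 0],[0.38, -0.7, 0.0, 0, 0, -10.0, 0],[0.45, -0.82, 0.0, 0, 0, -12.0, 0],[0.51, -0.94, 0.0, 0, 0, -14.0, 0],
```

Emit:
move_arm([
  [0.06, -0.12, 0, 0, 0, -1.5, 0],
  [0.11, -0.22, 0, 0, 0, -3.0, 0],
  [0.16, -0.31, 0, 0, 0, -4.5, 0],
  [0.21, -0.4, 0, 0, 0, -6.0, 0],
  [0.26, -0.49, 0, 0, 0, -7.5, 0],
  [0.31, -0.58, 0, 0, 0, -9, 0],
])

```text
t: 25.72
ee_pos: [0.6509, 0.1298, 0.0849]
tcp_rot: [[0.996, 0.091, 0.003], [0.091, -0.996, 0.005], [0.003, -0.004, -1.0]]
ft_force: [3.3, 12.5, -3.9]
width: 0.0007
gripper_force: 6.4
```

```bash
python3 - <<'E'
from h import *
t0=f2("2")
for r in rows("2",[t0-1*i for i in range(1,8)],t=.0165): print(r,end=",")
E
```

```text
2 t25.72 th 5.2 r 36.2 t 18.3 Fr 4.4 Ft 12.1 z 0.0849 tau@r 0.413 Mz 0.160 pad 6.4
[0.03, -0.25, 0.0, 0, 0, -1.0, 0],[0.07, -0.31, 0.0, 0, 0, -2.0, 0],[0.1, -0.37, 0.0, 0, 0, -3.0, 0],[0.13, -0.43, 0.0, 0, 0, -4.0, 0],[0.16, -0.49, 0.0, 0, 0, -5.0, 0],[0.19, -0.55, 0.0, 0, 0, -6.0, 0],[0.22, -0.62, 0.0, 0, 0, -7.0, 0],
```

Emit:
move_arm([
  [0.03, -0.12, 0, 0, 0, -1.0, 0],
  [0.06, -0.2, 0, 0, 0, -2.0, 0],
  [0.09, -0.27, 0, 0, 0, -3.0, 0],
  [0.12, -0.34, 0, 0, 0, -4.0, 0],
  [0.15, -0.4, 0, 0, 0, -5.0, 0],
])

```text
t: 26.13
ee_pos: [0.6527, 0.1265, 0.0848]
tcp_rot: [[1.0, 0.005, 0.003], [0.005, -1.0, 0.005], [0.003, -0.005, -1.0]]
ft_force: [5.4, 15.7, -4.6]
width: 0.0008
gripper_force: 7.8
```

```bash
python3 - <<'E'
from h import *
t0=f2("2")
print(rows("3",[-107],t=.028,z=.0825))
E
```

```text
2 t26.13 th 0.3 r 36.2 t 18.1 Fr 5.5 Ft 15.7 z 0.0848 tau@r 0.537 Mz 0.194 pad 7.8
[[-8.67, -18.55, -0.23, 0, 0, 72.7, 0]]
```

Emit:
move_arm([
  [0, 1.5, 0.3, 0, 0, 2, 0],
  [-0.3, 1.5, 3.2, 0, 0, 9, 0],
  [-1, 0.5, 5.8, 0, 0, 16, 0],
  [-2, -2, 5.8, 0, 0, 23, 0],
  [-3, -5, 5.8, 0, 0, 30, 0],
  [-4.2, -8, 5.8, 0, 0, 37, 0],
  [-5.5, -11, 5.8, 0, 0, 44, 0],
  [-6.5, -14, 5.8, 0, 0, 51, 0],
  [-7.7, -16.5, 5.8, 0, 0, 58, 0],
  [-8.6, -18, 5.8, 0, 0, 65, 0],
  [-8.6, -18, 5.8, 0, 0, 72.5, 0],
  [-8.6, -18, 5.8, 0, 0, 72.5, 0],
])

```text
t: 27.13
ee_pos: [0.5655, -0.0591, 0.1429]
tcp_rot: [[0.294, 0.956, 0.003], [0.956, -0.294, 0.001], [0.002, 0.003, -1.0]]
ft_force: [1.1, -0.1, 0.2]
width: 0.0005
gripper_force: 0.0
```

```bash
python3 - <<'E'
from h import *
f2("3"); print(rows("3",[-107],t=.028,z=.083))
E
```

```text
3 t27.13 th -107.1 r 36.2 t 27.6 Fr -0.2 Ft 1.1 z 0.1429 tau@r 0.041 Mz -0.030 pad 0.0
[[0.05, 0.01, -5.99, 0, 0, 0.1, 0]]
```

Emit:
move_arm([
  [0, 0, -3, 0, 0, 0, 0],
  [0, 0, -5.5, 0, 0, 0, 0],
  [0, 0, -5.9, 0, 0, 0, 0],
  [0, 0, -5.9, 0, 0, 0, 0],
])

```text
t: 27.47
ee_pos: [0.5647, -0.0574, 0.0814]
tcp_rot: [[0.3, 0.954, -0.001], [0.954, -0.3, -0.001], [-0.001, -0.001, -1.0]]
ft_force: [0.8, -0.1, 0.3]
width: 0.0004
gripper_force: 0.0
```

```bash
python3 - <<'E'
from h import *
f2("3"); t0=-107
for r in rows("3",[t0,t0]+[t0-3*i for i in range(1,11)],t=[.022]+[.0165]*11): print(r,end=",")
E
```

```text
3 t27.47 th -107.5 r 34.6 t 26.6 Fr -0.2 Ft 0.8 z 0.0814 tau@r 0.030 Mz -0.056 pad 0.0
[-0.45, 0.01, 0.0, 0, 0, 0.5, 0],[-0.98, 0.17, 0.0, 0, 0, 0.5, 0],[-1.18, 0.15, 0.0, 0, 0, -2.5, 0],[-1.39, 0.14, 0.0, 0, 0, -5.5, 0],[-1.6, 0.14, 0.0, 0, 0, -8.5, 0],[-1.81, 0.15, 0.0, 0, 0, -11.5, 0],[-2.01, 0.17, 0.0, 0, 0, -14.5, 0],[-2.22, 0.2, 0.0, 0, 0, -17.5, 0],[-2.42, 0.24, 0.0, 0, 0, -20.5, 0],[-2.62, 0.3, 0.0, 0, 0, -23.5, 0],[-2.82, 0.36, 0.0, 0, 0, -26.5, 0],[-3.01, 0.43, 0.0, 0, 0, -29.5, 0],
```

Emit:
move_arm([
  [-0.45, 0.01, 0.2, 0, 0, 0, 0],
  [-0.98, 0.15, 0.2, 0, 0, 0, 0],
  [-1.18, 0.13, 0.2, 0, 0, -2.5, 0],
  [-1.39, 0.12, 0.2, 0, 0, -5.5, 0],
  [-1.6, 0.12, 0.2, 0, 0, -8.5, 0],
  [-1.81, 0.13, 0.2, 0, 0, -11.5, 0],
  [-2.01, 0.15, 0.2, 0, 0, -14.5, 0],
  [-2.22, 0.18, 0.2, 0, 0, -17.5, 0],
  [-2.42, 0.22, 0.2, 0, 0, -20.5, 0],
  [-2.62, 0.28, 0.2, 0, 0, -23.5, 0],
  [-2.82, 0.34, 0.2, 0, 0, -26.5, 0],
  [-3.01, 0.41, 0.2, 0, 0, -29.5, 0],
])

```text
t: 28.47
ee_pos: [0.5351, -0.0532, 0.0849]
tcp_rot: [[0.732, 0.682, 0.002], [0.682, -0.732, 0.001], [0.002, 0.001, -1.0]]
ft_force: [1.8, -1.1, -1.8]
width: 0.0005
gripper_force: 0.8
```

```bash
python3 - <<'E'
from h import *
t0=f2("3")
for r in rows("3",[t0-3*i for i in range(1,8)],t=.0165): print(r,end=",")
E
```

```text
3 t28.47 th -137.0 r 35.7 t 17.0 Fr -0.6 Ft 2.0 z 0.0849 tau@r 0.074 Mz -0.015 pad 0.8
[-0.24, 0.1, 0.0, 0, 0, -3.0, 0],[-0.43, 0.19, 0.0, 0, 0, -6.0, 0],[-0.61, 0.3, 0.0, 0, 0, -9.0, 0],[-0.78, 0.41, 0.0, 0, 0, -12.0, 0],[-0.95, 0.53, 0.0, 0, 0, -15.0, 0],[-1.11, 0.66, 0.0, 0, 0, -18.0, 0],[-1.26, 0.8, 0.0, 0, 0, -21.0, 0],
```

Emit:
move_arm([
  [-0.22, 0.1, 0, 0, 0, -3.0, 0],
  [-0.42, 0.19, 0, 0, 0, -6.0, 0],
  [-0.6, 0.3, 0, 0, 0, -9.0, 0],
  [-0.78, 0.41, 0, 0, 0, -12.0, 0],
  [-0.95, 0.53, 0, 0, 0, -15.0, 0],
])

```text
t: 28.88
ee_pos: [0.5256, -0.0478, 0.0849]
tcp_rot: [[0.883, 0.469, 0.002], [0.469, -0.883, 0.001], [0.002, 0.0, -1.0]]
ft_force: [0.8, -0.3, -0.8]
width: 0.0005
gripper_force: 0.8
```

```bash
python3 - <<'E'
from h import *
t0=f2("3")
for r in rows("3",[t0-3*i for i in range(1,8)],t=.0165): print(r,end=",")
E
```

```text
3 t28.88 th -152.0 r 36.0 t 16.4 Fr -0.6 Ft 0.7 z 0.0849 tau@r 0.026 Mz -0.022 pad 0.8
[-0.16, 0.13, 0.0, 0, 0, -3.0, 0],[-0.31, 0.26, 0.0, 0, 0, -6.0, 0],[-0.46, 0.41, 0.0, 0, 0, -9.0, 0],[-0.6, 0.56, 0.0, 0, 0, -12.0, 0],[-0.73, 0.73, 0.0, 0, 0, -15.0, 0],[-0.85, 0.89, 0.0, 0, 0, -18.0, 0],[-0.96, 1.07, 0.0, 0, 0, -21.0, 0],
```

Still free; continue.

Emit:
move_arm([
  [-0.16, 0.13, -0.1, 0, 0, -3.0, 0],
  [-0.31, 0.26, -0.1, 0, 0, -6.0, 0],
  [-0.46, 0.41, -0.1, 0, 0, -9.0, 0],
  [-0.6, 0.56, -0.1, 0, 0, -12.0, 0],
])

```text
t: 29.22
ee_pos: [0.5195, -0.0422, 0.0838]
tcp_rot: [[0.961, 0.275, 0.002], [0.275, -0.961, 0.001], [0.002, -0.0, -1.0]]
ft_force: [1.5, -1.7, -1.5]
width: 0.0006
gripper_force: 0.8
```

```bash
python3 - <<'E'
from h import *
t0=f2("3")
for r in rows("3",[t0-2.5*i for i in range(1,8)],t=.0165): print(r,end=",")
E
```

```text
3 t29.22 th -164.0 r 36.1 t 16.5 Fr -1.0 Ft 2.0 z 0.0838 tau@r 0.076 Mz -0.025 pad 0.8
[-0.1, 0.14, 0.0, 0, 0, -2.5, 0],[-0.21, 0.28, 0.0, 0, 0, -5.0, 0],[-0.3, 0.42, 0.0, 0, 0, -7.5, 0],[-0.39, 0.57, 0.0, 0, 0, -10.0, 0],[-0.48, 0.72, 0.0, 0, 0, -12.5, 0],[-0.56, 0.87, 0.0, 0, 0, -15.0, 0],[-0.63, 1.03, 0.0, 0, 0, -17.5, 0],
```

Emit:
move_arm([
  [-0.1, 0.14, 0, 0, 0, -2.5, 0],
  [-0.21, 0.28, 0, 0, 0, -5.0, 0],
  [-0.3, 0.42, 0, 0, 0, -7.5, 0],
  [-0.39, 0.57, 0, 0, 0, -10.0, 0],
])

```text
t: 29.55
ee_pos: [0.5155, -0.0366, 0.0838]
tcp_rot: [[0.995, 0.104, 0.002], [0.104, -0.995, 0.001], [0.002, -0.001, -1.0]]
ft_force: [1.7, -3.6, -2.6]
width: 0.0006
gripper_force: 1.5
```

```bash
python3 - <<'E'
from h import *
t0=f2("3")
for r in rows("3",[t0-2*i for i in range(1,8)],t=.0165): print(r,end=",")
E
```

```text
3 t29.55 th -174.0 r 36.1 t 16.5 Fr -1.3 Ft 3.7 z 0.0838 tau@r 0.140 Mz -0.049 pad 1.5
[-0.06, 0.12, 0.0, 0, 0, -2.0, 0],[-0.13, 0.24, 0.0, 0, 0, -4.0, 0],[-0.18, 0.37, 0.0, 0, 0, -6.0, 0],[-0.24, 0.49, 0.0, 0, 0, -8.0, 0],[-0.29, 0.62, 0.0, 0, 0, -10.0, 0],[-0.34, 0.75, 0.0, 0, 0, -12.0, 0],[-0.38, 0.89, 0.0, 0, 0, -14.0, 0],
```

Emit:
move_arm([
  [-0.06, 0.12, 0, 0, 0, -2.0, 0],
  [-0.13, 0.24, 0, 0, 0, -4.0, 0],
  [-0.18, 0.37, 0, 0, 0, -6.0, 0],
  [-0.24, 0.49, 0, 0, 0, -8.0, 0],
  [-0.29, 0.62, 0, 0, 0, -10.0, 0],
])

```text
t: 29.97
ee_pos: [0.5126, -0.031, 0.0837]
tcp_rot: [[0.998, -0.07, 0.002], [-0.07, -0.998, -0.0], [0.002, -0.0, -1.0]]
ft_force: [0.5, -5.8, -4.6]
width: 0.0007
gripper_force: 3.0
```

```bash
python3 - <<'E'
from h import *
t0=f2("3")
for r in rows("3",[t0-1.5*i for i in range(1,8)],t=.0165): print(r,end=",")
E
```

```text
3 t29.97 th -184.0 r 36.0 t 17.2 Fr -0.9 Ft 5.8 z 0.0837 tau@r 0.212 Mz -0.012 pad 3.0
[-0.03, 0.16, 0.0, 0, 0, -1.5, 0],[-0.07, 0.26, 0.0, 0, 0, -3.0, 0],[-0.1, 0.36, 0.0, 0, 0, -4.5, 0],[-0.13, 0.46, 0.0, 0, 0, -6.0, 0],[-0.15, 0.56, 0.0, 0, 0, -7.5, 0],[-0.17, 0.66, 0.0, 0, 0, -9.0, 0],[-0.19, 0.76, 0.0, 0, 0, -10.5, 0],
```

Emit:
move_arm([
  [-0.03, 0.12, 0, 0, 0, -1.5, 0],
  [-0.07, 0.22, 0, 0, 0, -3.0, 0],
  [-0.1, 0.32, 0, 0, 0, -4.5, 0],
  [-0.13, 0.42, 0, 0, 0, -6.0, 0],
  [-0.15, 0.52, 0, 0, 0, -7.5, 0],
  [-0.17, 0.62, 0, 0, 0, -9, 0],
])

```text
t: 30.47
ee_pos: [0.5107, -0.025, 0.0837]
tcp_rot: [[0.974, -0.225, 0.002], [-0.225, -0.974, -0.0], [0.002, -0.0, -1.0]]
ft_force: [-0.2, -8.6, -3.5]
width: 0.0007
gripper_force: 4.6
```

```bash
python3 - <<'E'
from h import *
t0=f2("3")
for r in rows("3",[t0-1.2*i for i in range(1,8)],t=.0165): print(r,end=",")
E
```

```text
3 t30.47 th -193.0 r 36.1 t 17.1 Fr -1.7 Ft 8.4 z 0.0837 tau@r 0.312 Mz 0.042 pad 4.6
[0.0, 0.14, 0.0, 0, 0, -1.2, 0],[-0.01, 0.23, 0.0, 0, 0, -2.4, 0],[-0.02, 0.31, 0.0, 0, 0, -3.6, 0],[-0.03, 0.39, 0.0, 0, 0, -4.8, 0],[-0.04, 0.47, 0.0, 0, 0, -6.0, 0],[-0.05, 0.55, 0.0, 0, 0, -7.2, 0],[-0.06, 0.64, 0.0, 0, 0, -8.4, 0],
```

Emit:
move_arm([
  [0, 0.1, 0, 0, 0, -1.2, 0],
  [-0.01, 0.19, 0, 0, 0, -2.4, 0],
  [-0.02, 0.27, 0, 0, 0, -3.6, 0],
  [-0.03, 0.36, 0, 0, 0, -4.8, 0],
  [-0.04, 0.44, 0, 0, 0, -6.0, 0],
  [-0.05, 0.53, 0, 0, 0, -7.2, 0],
  [-0.06, 0.62, 0, 0, 0, -8.4, 0],
])

```text
t: 31.05
ee_pos: [0.5098, -0.0193, 0.0837]
tcp_rot: [[0.931, -0.365, 0.001], [-0.365, -0.931, -0.001], [0.002, 0.001, -1.0]]
ft_force: [-1.0, -13.7, -3.8]
width: 0.0007
gripper_force: 6.3
```

```bash
python3 - <<'E'
from h import *
t0=f2("3"); print(manip.state()["qpos"][6])
for r in rows("3",[t0-1.2*i for i in range(1,8)],t=.0165): print(r,end=",")
E
```

```text
3 t31.05 th -201.4 r 36.1 t 17.3 Fr -4.0 Ft 13.1 z 0.0837 tau@r 0.492 Mz 0.016 pad 6.3
-67.15715786020506
[0.03, 0.15, 0.0, 0, 0, -1.2, 0],[0.03, 0.24, 0.0, 0, 0, -2.4, 0],[0.03, 0.32, 0.0, 0, 0, -3.6, 0],[0.03, 0.4, 0.0, 0, 0, -4.8, 0],[0.04, 0.49, 0.0, 0, 0, -6.0, 0],[0.04, 0.57, 0.0, 0, 0, -7.2, 0],[0.05, 0.65, 0.0, 0, 0, -8.4, 0],
```

Emit:
move_arm([
  [0.01, 0.09, 0, 0, 0, -1, 0],
  [0.02, 0.16, 0, 0, 0, -2, 0],
  [0.03, 0.23, 0, 0, 0, -3, 0],
])

```text
t: 31.3
ee_pos: [0.51, -0.0163, 0.0835]
tcp_rot: [[0.911, -0.413, 0.001], [-0.413, -0.911, 0.0], [0.001, -0.0, -1.0]]
ft_force: [-5.4, -7.6, 3.6]
width: 0.0002
gripper_force: 4.6
```

```bash
python3 - <<'E'
from h import *
t0=f2("3"); print(rows("1",[-105],t=.028,z=.0835), psi(manip.state()))
E
```

```text
3 t31.30 th -204.4 r 36.2 t 16.3 Fr 1.8 Ft 9.2 z 0.0835 tau@r 0.324 Mz 0.033 pad 4.6
[[15.34, -1.27, -0.0, 0, 0, -80.6, 0]] -24.365725783643384
```

Emit:
move_arm([
  [-0.5, -1.3, 0.3, 0, 0, 3, 0],
  [-0.5, -1.4, 3.2, 0, 0, 10, 0],
  [0.5, -1.4, 5.8, 0, 0, 17, 0],
  [2, -1.4, 5.8, 0, 0, 24, 0],
  [4, -1.4, 5.8, 0, 0, 31, 0],
  [6, -1.4, 5.8, 0, 0, 38, 0],
  [8, -1.5, 5.8, 0, 0, 45, 0],
  [10, -1.5, 5.8, 0, 0, 52, 0],
  [12, -1.6, 5.8, 0, 0, 59, 0],
  [14, -1.6, 5.8, 0, 0, 66, 0],
  [15.4, -1.7, 5.8, 0, 0, 73, 0],
  [15.4, -1.7, 5.8, 0, 0, 80, 0],
])

```text
t: 32.3
ee_pos: [0.6667, -0.0325, 0.1418]
tcp_rot: [[0.558, 0.83, 0.002], [0.83, -0.558, -0.0], [0.001, 0.002, -1.0]]
ft_force: [-0.9, -1.2, -0.9]
width: 0.0006
gripper_force: 0.0
```

Emit:
move_arm([
  [0, 0, 0, 0, 0, 7, 0],
  [0, 0, 0, 0, 0, 14, 0],
  [0, 0, 0, 0, 0, 19.2, 0],
  [0, 0, -2, 0, 0, 19.2, 0],
  [0, 0, -4.5, 0, 0, 19.2, 0],
  [0, 0, -5.8, 0, 0, 19.2, 0],
  [0, 0, -5.8, 0, 0, 19.2, 0],
])

```text
t: 32.88
ee_pos: [0.6629, -0.0324, 0.0808]
tcp_rot: [[0.26, 0.966, -0.003], [0.966, -0.26, -0.0], [-0.001, -0.003, -1.0]]
ft_force: [0.1, -0.0, -0.7]
width: 0.0003
gripper_force: 0.0
```

```bash
python3 - <<'E'
from h import *
f2("1"); t0=-105.5
for r in rows("1",[t0,t0,t0]+[t0-.9*i for i in range(1,6)],t=[.021,.018]+[.0165]*8): print(r,end=",")
E
```

```text
1 t32.88 th -105.1 r 39.3 t 28.4 Fr -0.0 Ft 0.1 z 0.0808 tau@r 0.003 Mz -0.060 pad 0.0
[-0.66, 0.51, 0.0, 0, 0, -0.4, 0],[-0.95, 0.59, 0.0, 0, 0, -0.4, 0],[-1.1, 0.63, 0.0, 0, 0, -0.4, 0],[-1.16, 0.62, 0.0, 0, 0, -1.3, 0],[-1.22, 0.61, 0.0, 0, 0, -2.2, 0],[-1.28, 0.6, 0.0, 0, 0, -3.1, 0],[-1.34, 0.59, 0.0, 0, 0, -4.0, 0],[-1.41, 0.59, 0.0, 0, 0, -4.9, 0],
```

Emit:
move_arm([
  [-0.66, 0.48, 0.2, 0, 0, -0.4, 0],
  [-0.95, 0.57, 0.2, 0, 0, -0.4, 0],
  [-1.1, 0.62, 0.2, 0, 0, -0.4, 0],
  [-1.25, 0.66, 0.2, 0, 0, -0.4, 0],
  [-1.4, 0.7, 0.2, 0, 0, -0.4, 0],
  [-1.5, 0.73, 0.2, 0, 0, -0.4, 0],
])

```text
t: 33.38
ee_pos: [0.6511, -0.0258, 0.0857]
tcp_rot: [[0.266, 0.964, 0.004], [0.964, -0.266, -0.0], [0.001, 0.004, -1.0]]
ft_force: [10.3, -1.8, -0.0]
width: 0.0006
gripper_force: 5.0
```

```bash
python3 - <<'E'
from h import *
f2("1")
f2("1"); print(rows("4",[76],t=.028,z=.0835))
E
```

```text
1 t33.38 th -105.5 r 35.9 t 15.5 Fr -1.0 Ft 10.4 z 0.0857 tau@r 0.377 Mz -0.115 pad 5.0
1 t33.38 th -105.5 r 35.9 t 15.5 Fr -1.0 Ft 10.4 z 0.0857 tau@r 0.377 Mz -0.115 pad 5.0
[[-14.83, 14.7, -0.22, 0, 0, 1.5, 0]]
```

Emit:
move_arm([
  [-0.1, 0.03, 0, 0, 0, -0.5, 0],
  [-0.2, 0.05, 0, 0, 0, -1, 0],
  [-0.3, 0.07, 0, 0, 0, -1.5, 0],
])

```text
t: 33.63
ee_pos: [0.6497, -0.0256, 0.086]
tcp_rot: [[0.292, 0.956, 0.007], [0.956, -0.292, -0.001], [0.001, 0.007, -1.0]]
ft_force: [19.7, -5.0, -6.4]
width: 0.0002
gripper_force: 10.0
```

```bash
python3 - <<'E'
from h import *
f2("1"); print(rows("4",[76],t=.028,z=.0835))
E
```

```text
1 t33.63 th -107.0 r 35.7 t 15.1 Fr -1.0 Ft 20.3 z 0.0860 tau@r 0.729 Mz -0.209 pad 10.0
[[-14.7, 14.68, -0.25, 0, 0, 3.0, 0]]
```

Emit:
move_arm([
  [1.8, -0.3, 0.3, 0, 0, 0, 0],
  [1.8, -0.3, 3.2, 0, 0, 1, 0],
  [0.5, 1, 5.8, 0, 0, 2, 0],
  [-2, 3.5, 5.8, 0, 0, 3, 0],
  [-5, 6, 5.8, 0, 0, 3, 0],
  [-8, 9, 5.8, 0, 0, 3, 0],
  [-11, 12, 5.8, 0, 0, 3, 0],
  [-13.3, 14, 5.8, 0, 0, 3, 0],
  [-14.1, 14.7, 5.5, 0, 0, 3, 0],
  [-14.1, 14.7, 3, 0, 0, 3, 0],
  [-14.1, 14.7, 0, 0, 0, 3, 0],
  [-14.1, 14.7, 0, 0, 0, 3, 0],
])

```text
t: 34.63
ee_pos: [0.5033, 0.1219, 0.0813]
tcp_rot: [[0.24, 0.971, -0.004], [0.971, -0.24, -0.002], [-0.003, -0.003, -1.0]]
ft_force: [-1.8, -1.1, -0.9]
width: 0.0007
gripper_force: 0.0
```

```bash
python3 - <<'E'
from h import *
f2("4"); t0=76
for r in rows("4",[t0]*7,t=[.021,.018,.0165,.0150,.0135,.012,.011]): print(r,end=",")
E
```

```text
4 t34.63 th 76.1 r 36.8 t 27.6 Fr -1.5 Ft 1.5 z 0.0813 tau@r 0.077 Mz 0.033 pad 0.0
[0.63, -0.24, 0.0, 0, 0, -0.1, 0],[0.92, -0.31, 0.0, 0, 0, -0.1, 0],[1.06, -0.35, 0.0, 0, 0, -0.1, 0],[1.21, -0.38, 0.0, 0, 0, -0.1, 0],[1.35, -0.42, 0.0, 0, 0, -0.1, 0],[1.5, -0.45, 0.0, 0, 0, -0.1, 0],[1.6, -0.48, 0.0, 0, 0, -0.1, 0],
```

Emit:
move_arm([
  [0.6, -0.24, 0.2, 0, 0, 0, 0],
  [0.92, -0.31, 0.2, 0, 0, 0, 0],
  [1.06, -0.35, 0.2, 0, 0, 0, 0],
  [1.21, -0.38, 0.2, 0, 0, 0, 0],
  [1.35, -0.42, 0.2, 0, 0, 0, 0],
  [1.5, -0.45, 0.2, 0, 0, 0, 0],
  [1.6, -0.48, 0.2, 0, 0, 0, 0],
])

```text
t: 35.22
ee_pos: [0.5186, 0.1176, 0.0872]
tcp_rot: [[0.241, 0.97, -0.007], [0.97, -0.241, 0.002], [0.0, -0.007, -1.0]]
ft_force: [-24.1, 7.1, 8.0]
width: 0.0005
gripper_force: 12.8
```

```bash
python3 - <<'E'
from h import *
f2("4")
E
```

```text
4 t35.22 th 76.0 r 36.3 t 11.7 Fr 1.1 Ft 25.2 z 0.0872 tau@r 0.915 Mz -0.244 pad 12.8
```

Emit:
move_arm([
  [-1.0, 0.3, 0, 0, 0, 0, 0],
  [-2.2, 0.5, 0, 0, 0, 0, 0],
  [-2.5, 0.6, 3, 0, 0, 0, 0],
  [-2.5, 0.6, 7, 0, 0, 0, 0],
  [-2.5, 0.6, 11, 0, 0, 0, 0],
  [-2.5, 0.6, 14, 0, 0, 0, 0],
  [-2.5, 0.6, 15, 0, 0, 0, 0],
  [-2.5, 0.6, 15, 0, 0, 0, 0],
  [-2.5, 0.6, 15, 0, 0, 0, 0],
])

```text
t: 35.97
ee_pos: [0.4964, 0.1234, 0.237]
tcp_rot: [[0.241, 0.971, 0.001], [0.971, -0.241, 0.002], [0.002, 0.001, -1.0]]
ft_force: [-0.1, -0.2, -0.4]
width: 0.0005
gripper_force: 0.0
```

```bash
python3 - <<'E'
from h import *
f=eyes.grab_frame("side"); cv2.imwrite("pics/side4.png",cv2.resize(cv2.cvtColor(f["color"],cv2.COLOR_RGB2BGR)[150:310,240:450],None,fx=3.5,fy=3.5))
print(manip.state()["ft_force"])
E
```

```text
[-0.84659734 -0.47827856  0.19056181]
```

View pics/side4.png

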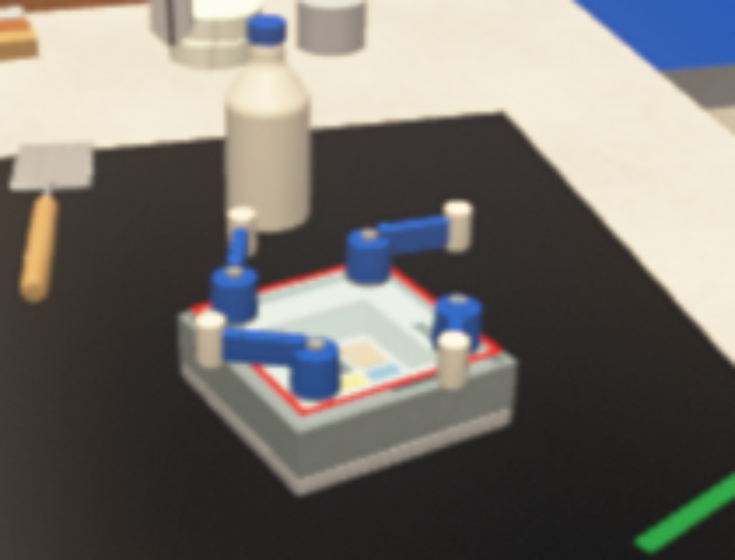

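The picture shows all four levers swung round, the cover level in the tray and the arm clear. The grips are at (458,225), (240,230), (210,340) and (453,360), and the bottle and spatula are unmoved.

```bash
python3 -c "
from rig import job
print(job.hand_in())"
```

```text
the job is handed in; nothing more can be done
None
```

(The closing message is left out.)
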